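# Refill the bakery's tin dispenser and hang its lift-off door

## Robot

A 6-joint arm with a two-finger parallel gripper is mounted at the origin on the work surface. World frame = base frame: x ahead of the robot, y to its left, z up, the work surface at z = 0. Lengths are in m, angles in rad, forces in N, time in s.
With the tool pointing down it reaches from about 0.375 to 0.975 m from the base axis. Payload 3.8 kg.
Tool frame: the origin (TCP) lies at the very end of the fingers, on their centre line; the grasp point (between the pads) lies 19 mm behind it; z points along the fingers, y is the line along which they close (so a half turn about z gives the same grasp; the last joint's range is limited). The gripper opens to 88 mm and grips with 3 to 60 N. Pads are 18 mm wide; open, the fingers measure 123 mm over their backs; the gripper's body (75 mm by 187 mm) begins 45 mm behind the grasp point.
Start: joints at [1.295, 0.264, 1.604, -0, 1.274, -0.037], TCP at [0.16, 0.656, 0.239] pointing down, gripper open.
Joint ranges: [-2.63, 2.63], [-0.94, 2.18], [0.31, 2.57], [-1.31, 4.45], [0, 2.66], [-2.55, 2.55]. Speed limits (rad/s): [2.57, 2.57, 3.14, 3.14, 3.14, 3.14].

## Interface

Orientations are given as a unit quaternion [x, y, z, w].
In Python, from plant import arm gives the robot as it stands.
- The arm moves only by the shell command python3 -m inch 'ROWS' [FORCE]. ROWS is JSON, a list of rows, each a list of 3 entries, a list of its own where there are three numbers: the shift along the tool's x, y, z in m, then the turn, a rotation vector about the tool's x, y, z in degrees, then the finger opening in m, from 0 to 0.0881. In form: [[[dx, dy, dz], [rx, ry, rz], fingers], ...]. A call has exactly 10 rows; each row shifts and turns the commanded pose from where the row before left it, along the tool's axes as they then stand; what a row does not reach is not made up. A row lasts 1/8 s, in which the tool goes at most 62.5 mm and 10.7 degrees, less where a joint would pass 70% of its speed; a pose out of reach is approached as far as the arm can. A call is refused whole if a number of a shift passes 0.0625 or a number of a turn 10.7, either way. A call with a gripper value outside its range is refused whole. The fingers move at their own pace and stop on an object; FORCE is the grip in N (left out, the last holds). Time passes only in rows, so rows that do not move let the fingers close, or fill a call up. It gives the time, the measured TCP pose, the force, the opening and the grip force at its end, in the units of the state.
- arm.get_state(): the state, without advancing time (a new reading comes with each control period).
- arm.camera(name): name is "scene" or "top" or "wrist"; returns the picture (420x560x3 uint8, red, green, blue); there is no depth.
- arm.get_calibration(name): a dict with "fx", "fy", "cx", "cy" (pixels), "origin" and "attitude" of the camera in the world. Camera axes: x right, y up, looking along -z (the intrinsics and any distortion apply to the point x, -y, -z); pixel columns grow to the right and rows downward; lengths in m; the calibration is good to about 2 mm. A picture is of the moment at which its call begins: read the wrist's pose just before it. get_calibration takes no time and is no camera call; for the wrist camera it gives the pose at the moment of the call.
- arm.close_job(): hands the job in; it is judged then, once.
The state is a dict: "time": time; "joint_pos": joint angles; "qd": joint speeds; "joint_efforts": joint torques, N m; "tool_pos": TCP position; "tool_rot": TCP orientation; "force": force on the tool from outside, world axes, zero at the start; "wrist_torque": the same for the moment, N m; "opening": opening from 0.0 (shut) to 1.0 (fully open); "grip_force": force on a finger pad.
Only numpy, scipy, OpenCV 4.12 (cv2) and the standard library are available. Lean on these libraries where they do the work, as an engineer would, in place of code of your own. Each camera call takes 0.05 s, during which the arm holds its last target. There are 200 camera calls.

## Task

Refill the tin dispenser: first lift the lidded pail off its top and stand it upright in the middle of the round cork mat, then feed all the loose fish tins flat into the dispenser's top mouth, lid up and each with its red pull-ring end towards the dispenser's open front. Once the tins are in, take the loose door from its rack, lower it on both hinge pins until it sits fully down, and swing it shut over the front. Do not tip the pail over, and leave the jar, the bowl and the brush where they are.

Things in the scene. Friction and masses are not known exactly. Their poses are not given: they have to be found in the camera images.
- dispenser: the tin dispenser, fixed: dark base plate (x -85 to 85, y -45 to 75, 12 mm thick) with an upright magazine of 4 mm steel guides for flat tins. Origin: centre of the underside, on the table; z up; its open front (two yellow guides) looks to its own -x, +y is the hinge side. Inside 105 mm along x, 60 mm along y; floor 12 mm above the table. A 12 mm square hinge post stands at x -47, y +62 mm, 120 mm high
- mouth (a point): centre of the magazine's mouth at its flared rim, 170 mm above the table (the straight guides end at 158 mm); axes as the dispenser's. The middle 56 mm of both long (y) sides of the magazine is open over the full height, so that fingers can go down there beside a tin; a tin let go inside drops on the stack
- pin_low (a point): foot of the lower brass hinge pin on the dispenser, on top of its bracket, 35 mm above the table, at x -67, y +62 mm of the dispenser. Pin upright, 11 mm thick, 16 mm tall, its last 6 mm tapering to 4 mm; the bracket is 6 mm thick, 16 mm wide, and comes from the post on its +x side
- pin_high (a point): foot of the upper brass hinge pin, alike, straight above the lower one, 120 mm above the table
- pail_grip (a point): centre of the wooden grip (16 x 78 x 16 mm, long along the pail's y) of the rigid bail of the lidded steel pail (126 mm across at the blue lid, 82 mm tall to the lid, about 0.45 kg). The grip centre is 130 mm above the pail's underside. The pail starts on the rim of the dispenser's mouth
- pail_base (a point): centre of the pail's underside; z is the pail's up
- mat_top (a point): centre of the top of the round cork mat, 170 mm across, 8 mm thick, fixed to the table
- door: the lift-off dispenser door: green-framed clear panel 12 mm thick (x), 100 mm wide (y), 140 mm tall (z), about 0.3 kg; origin: centre of its lower edge; two brass hinge sockets at its +y edge. Hung and shut, its axes agree with the dispenser's, -x face outside; hung and open by a right angle it stands straight out from the front, its y axis along the dispenser's +x
- door_center (a point): centre of the door panel, half-way up, 70 mm below its top edge; axes as the door's. The door starts upright in a fixed grey rack (base 70 x 130 x 8 mm, two rails up to 53 mm high either side of the panel, 15 mm apart). On the pins it swings freely and stops against the yellow guides when shut
- socket_low (a point): underside centre of the door's lower hinge socket: upright tube open at both ends, 22 mm outside, 14 mm inside, 20 mm tall, axis 62 mm from the panel's middle along the door's +y, 15 mm above its lower edge. Hung, this point sits on pin_low. Both sockets share one axis: bring the door in from the side, lifted 20 to 45 mm, then lower it
- socket_high (a point): the same point of the upper socket, 85 mm above the lower; hung, it sits on pin_high
- jar: bystander: amber glass jar with red lid, 68 mm across, 110 mm tall; origin at its underside
- bowl: bystander: white bowl, 130 mm across, 55 mm tall; origin at its underside
- brush: bystander: pastry brush lying on the table
- tin1_center (a point): centre of a flat oblong fish tin, 100 x 54 x 28 mm (x, y, z), 0.13 kg, silver lid, blue sides and one red end that carries the pull ring; lying flat, lid up; the red end is at its own -x. It may be absent
- tin1_tab (a point): middle of the red end face of the same tin, 50 mm from its centre along its -x
- tin2_center (a point): centre of a flat oblong fish tin, 100 x 54 x 28 mm (x, y, z), 0.13 kg, silver lid, blue sides and one red end that carries the pull ring; lying flat, lid up; the red end is at its own -x. It may be absent
- tin2_tab (a point): middle of the red end face of the same tin, 50 mm from its centre along its -x
- tin3_center (a point): centre of a flat oblong fish tin, 100 x 54 x 28 mm (x, y, z), 0.13 kg, silver lid, blue sides and one red end that carries the pull ring; lying flat, lid up; the red end is at its own -x. It may be absent
- tin3_tab (a point): middle of the red end face of the same tin, 50 mm from its centre along its -x
- tin4_center (a point): centre of a flat oblong fish tin, 100 x 54 x 28 mm (x, y, z), 0.13 kg, silver lid, blue sides and one red end that carries the pull ring; lying flat, lid up; the red end is at its own -x. It may be absent
- tin4_tab (a point): middle of the red end face of the same tin, 50 mm from its centre along its -x
- tin5_center (a point): centre of a flat oblong fish tin, 100 x 54 x 28 mm (x, y, z), 0.13 kg, silver lid, blue sides and one red end that carries the pull ring; lying flat, lid up; the red end is at its own -x. It may be absent
- tin5_tab (a point): middle of the red end face of the same tin, 50 mm from its centre along its -x
Not all that is in view belongs to the job. What is shaped like the part that bears tin1_center but turquoise is not meant.

How it is judged:
On the way, in this order (a step that is already met when the one before it is completed fails the run):
1. the pail stands upright on the cork mat (horizontal distance between pail_base and mat_top below 0.03 m and z of pail_base in the frame of mat_top below 0.006 m and angle between pail_base's own z axis and vertical below 0.08 rad), for 0.2 s.
2. all tins lie flat in the magazine, red ends to the front (x of tin1_center in the frame of dispenser between -0.01 and 0.01 m and y of tin1_center in the frame of dispenser between -0.01 and 0.01 m and z of each of tin1_center, tin2_center, tin3_center, tin4_center, tin5_center in the frame of dispenser below 0.148 m and angle between each of tin1_center, tin2_center, tin3_center, tin4_center, tin5_center's own z axis and vertical below 0.12 rad and x of each of tin1_tab, tin2_tab, tin3_tab, tin4_tab, tin5_tab in the frame of dispenser below -0.03 m and x of tin2_center in the frame of dispenser between -0.01 and 0.01 m and y of tin2_center in the frame of dispenser between -0.01 and 0.01 m and x of tin3_center in the frame of dispenser between -0.01 and 0.01 m and y of tin3_center in the frame of dispenser between -0.01 and 0.01 m and x of tin4_center in the frame of dispenser between -0.01 and 0.01 m and y of tin4_center in the frame of dispenser between -0.01 and 0.01 m and x of tin5_center in the frame of dispenser between -0.01 and 0.01 m and y of tin5_center in the frame of dispenser between -0.01 and 0.01 m), for 0.2 s.
3. the door hangs on both pins, fully down (distance between socket_low and pin_low below 0.006 m and distance between socket_high and pin_high below 0.006 m), for 0.2 s.
At the end, for the whole second after the job is handed in: The pail stands upright on the cork mat, its centre within 30 mm of the mat's; every tin lies flat (within 7 degrees), lid up, in the dispenser's magazine with its red end to the front; both door sockets sit on their pins within 6 mm of fully down, the door is shut within 0.15 rad and at rest (all of step 1 and all of step 2 and all of step 3 and angle between the y axis of door_center and the y axis of dispenser, either way round below 0.15 rad and y of door_center in the frame of dispenser below 0.03 m and angular speed of door below 0.1 rad/s); the robot touches nothing.
It fails at once if the pail is tipped (over 35 degrees) (angle between pail_base's own z axis and vertical above 0.61 rad).
It fails at once if the jar is moved more than 40 mm (distance of jar from where it was at the start of the episode above 0.04 m).
It fails at once if the bowl is moved more than 40 mm (distance of bowl from where it was at the start of the episode above 0.04 m).
It fails at once if the brush is moved more than 40 mm (distance of brush from where it was at the start of the episode above 0.04 m).
Of tin1, tin2, tin3, tin4, tin5 only 3 to 5 are there at a start; the rules pass over those that are not, and their reading is None.
At some moment in a run one of tin1, tin2, tin3, tin4, tin5 may be knocked a few centimetres aside while the robot is not near it.
It also fails if it takes over 210 s, if anything falls off the work surface, if the arm or the gripper's body presses on something with over 40 N, if the wrist force passes 120 N, or if a joint passes its speed limit or range.

## Working session

There is one attempt and no reset: what is moved stays moved. The work goes in short steps, Python scripts to look and compute and a shell command to move; the robot and the scene stay as the last step left them, time stands still between calls to the robot, and variables do not carry over. Pictures are saved under pics/ and viewed, at most 14 in all, crops included, and the job is handed in when it is done.

```bash
ls; mkdir -p pics; cat > h.py <<'E'
import numpy as np, cv2
from plant import arm
from scipy.spatial.transform import Rotation as R
def snap(name,fn=None):
    c=arm.get_calibration(name); im=np.array(arm.camera(name))
    if fn: cv2.imwrite('pics/'+fn,im[:,:,::-1])
    return im,c
def att(c):
    a=np.array(c['attitude'],float)
    return R.from_quat(a).as_matrix() if a.size==4 else a.reshape(3,3)
def ray(c,u,v):
    d=np.array([(u-c['cx'])/c['fx'],-(v-c['cy'])/c['fy'],-1.0])
    return np.array(c['origin']),att(c)@d
def onz(c,u,v,z):
    o,d=ray(c,u,v); return o+d*(z-o[2])/d[2]
def proj(c,p):
    q=att(c).T@(np.array(p)-np.array(c['origin'])); return c['cx']+c['fx']*q[0]/-q[2], c['cy']-c['fy']*q[1]/-q[2]
def tri(c1,p1,c2,p2):
    o1,d1=ray(c1,*p1);o2,d2=ray(c2,*p2)
    s=np.linalg.lstsq(np.c_[d1,-d2],o2-o1,rcond=None)[0]
    a=o1+s[0]*d1;b=o2+s[1]*d2
    return (a+b)/2,np.linalg.norm(a-b)
E
python3 - <<'E'
from h import *
for n in('scene','top','wrist'):
    im,c=snap(n,n+'0.png'); print(n,c)
print(arm.get_state())
E
```

```text
pics
scene {'fx': 452.426245075889, 'fy': 452.426245075889, 'cx': 280.62658157883, 'cy': 204.2841576992181, 'origin': array([ 0.97654248, -0.4871197 ,  1.280118  ]), 'attitude': array([0.23675197, 0.09675969, 0.35813678, 0.89795552])}
top {'fx': 426.017338288451, 'fy': 426.017338288451, 'cx': 281.90821262960674, 'cy': 214.54833997386544, 'origin': array([ 0.35108301, -0.04513042,  1.28417774]), 'attitude': array([-0.06796362,  0.05654039,  0.71226779, -0.69631798])}
wrist {'fx': 315.9330849896814, 'fy': 315.9330849896814, 'cx': 279.2821472046237, 'cy': 204.8721441984087, 'origin': array([0.08885749, 0.67236718, 0.3844435 ]), 'attitude': array([-0.11250561, -0.08761936,  0.61124124,  0.7784918 ])}
{'time': 0.15, 'joint_pos': array([ 1.29509358e+00,  2.64542716e-01,  1.60506649e+00, -2.97098774e-06,
        1.27370335e+00, -3.69415201e-02]), 'qd': array([ 5.38295648e-05, -2.73702863e-03, -5.07519695e-03, -6.65636515e-04,
        2.17430778e-04, -4.94660933e-04]), 'joint_efforts': array([-1.08451970e-04, -5.02846205e+01, -3.57469976e+01,  7.28968950e-02,
        2.49819359e-02, -1.21222961e-04]), 'tool_pos': array([0.15951538, 0.65530847, 0.23769588]), 'tool_rot': array([ 1.19096776e-01,  9.92882278e-01, -8.49686558e-04, -1.32479855e-04]), 'force': array([ 0.73282065, -0.03648072,  0.16759302]), 'wrist_torque': array([ 0.02716666, -0.04604261,  0.00577933]), 'grip_force': 0.0, 'opening': 0.9986777567478797}
```

View pics/top0.png

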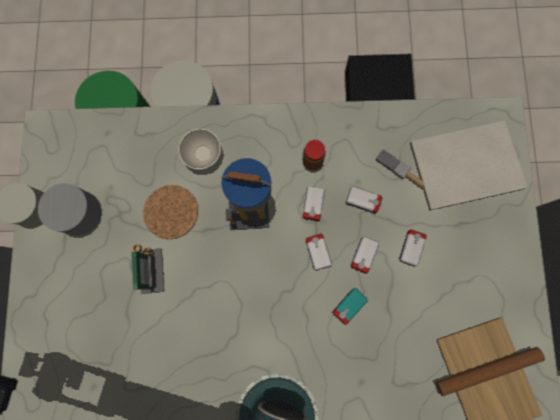

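View pics/scene0.png

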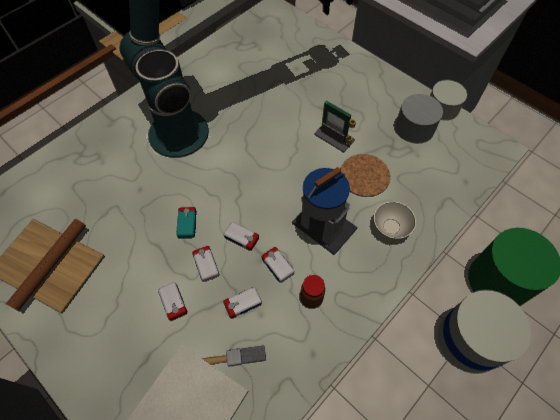

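The top view shows the pail (247,183) on the dispenser, with the mat at (171,211) and the door rack at (147,270). The tins are at (314,203), (364,200), (318,252), (365,254) and (413,248), and the turquoise decoy is at (350,306). I'll enlarge the working areas next.

```bash
python3 - <<'E'
from h import *
t=cv2.imread('pics/top0.png');s=cv2.imread('pics/scene0.png')
a=cv2.resize(t[175:325,290:440],(400,400),interpolation=cv2.INTER_CUBIC)
b=cv2.resize(t[125:295,125:295],(400,400),interpolation=cv2.INTER_CUBIC)
d=cv2.resize(s[90:250,285:425],(350,400),interpolation=cv2.INTER_CUBIC)[:, :]
cv2.imwrite('pics/cr1.png',np.hstack([a,b]))
# masks: red blobs, silver lids
for n in('top','scene'):
    im=cv2.imread(f'pics/{n}0.png');h=cv2.cvtColor(im,cv2.COLOR_BGR2HSV)
    c=arm.get_calibration(n)
    red=((h[...,0]<8)|(h[...,0]>172))&(h[...,1]>130)&(h[...,2]>70)
    k,l,st,ce=cv2.connectedComponentsWithStats(red.astype(np.uint8))
    for i in range(1,k):
        if st[i,4]>8: print(n,'red',ce[i].round(1),st[i,4],onz(c,*ce[i],0.02).round(3))
    blue=(abs(h[...,0].astype(int)-110)<12)&(h[...,1]>130)&(h[...,2]>50)
    k,l,st,ce=cv2.connectedComponentsWithStats(blue.astype(np.uint8))
    for i in range(1,k):
        if st[i,4]>15: print(n,'blue',ce[i].round(1),st[i,4],onz(c,*ce[i],0.25).round(3))
    cork=(abs(h[...,0].astype(int)-10)<8)&(h[...,1]>70)&(h[...,1]<190)&(h[...,2]>90)
    k,l,st,ce=cv2.connectedComponentsWithStats(cork.astype(np.uint8))
    for i in range(1,k):
        if st[i,4]>100: print(n,'cork',ce[i].round(1),st[i],onz(c,*ce[i],0.008).round(3))
    print(n, proj(c,[0.16,0.656,0.239]))
E
```

```text
top red [314.3 149.6] 323 [ 0.778 -0.132  0.02 ]
top red [377.5 204.1] 51 [ 0.602 -0.316  0.02 ]
top red [311.  216.3] 69 [ 0.569 -0.114  0.02 ]
top red [416.6 233.2] 50 [ 0.51  -0.426  0.02 ]
top red [313.8 237.4] 56 [ 0.505 -0.121  0.02 ]
top red [359.3 267.7] 71 [ 0.412 -0.251  0.02 ]
top red [339.9 316.5] 67 [ 0.274 -0.188  0.02 ]
top blue [249.6 168. ] 477 [0.657 0.049 0.25 ]
top blue [244.6 193.3] 845 [0.591 0.062 0.25 ]
top cork [243.5 175.8] [228 172  32   9 163] [0.704 0.09  0.008]
top cork [170.2 211.6] [ 143  185   55   54 2337] [0.596 0.315 0.008]
top cork [474.9 346.1] [ 438  318   77   57 1837] [ 0.183 -0.571  0.008]
top cork [497.3 389. ] [ 441  349  104   71 3270] [ 0.066 -0.622  0.008]
top (np.float64(-5.419383440390163), np.float64(378.9605568220625))
scene red [181.3 208.6] 21 [ 0.259 -0.201  0.02 ]
scene red [190.9 208.4] 28 [ 0.281 -0.179  0.02 ]
scene red [252.2 240.4] 71 [ 0.503 -0.123  0.02 ]
scene red [205.7 247.8] 26 [ 0.418 -0.238  0.02 ]
scene red [273.7 249.2] 23 [ 0.572 -0.099  0.02 ]
scene red [195.5 251.6] 26 [ 0.405 -0.268  0.02 ]
scene red [265.  255.1] 30 [ 0.566 -0.131  0.02 ]
scene red [313.5 284.9] 359 [ 0.734 -0.101  0.02 ]
scene red [228.6 307.7] 84 [ 0.604 -0.317  0.02 ]
scene red [176.2 312.8] 93 [ 0.507 -0.429  0.02 ]
scene blue [313.2 179.5] 319 [0.58  0.051 0.25 ]
scene blue [332.3 194.8] 694 [0.649 0.05  0.25 ]
scene cork [170.2  22.5] [159  13  27  22 257] [-0.468  0.352  0.008]
scene cork [112.7  42.2] [ 99  31  24  29 269] [-0.546  0.114  0.008]
scene cork [365.9 174.1] [ 341  154   50   42 1574] [0.602 0.315 0.008]
scene cork [ 26.4 252.5] [   0  220   62   69 2152] [ 0.026 -0.623  0.008]
scene cork [ 67.9 276.5] [  34  242   69   70 2104] [ 0.185 -0.58   0.008]
scene cork [215.4 359.1] [203 355  24   9 120] [ 0.678 -0.438  0.008]
scene (np.float64(337.5127581725323), np.float64(6.873835239882283))
```

View pics/cr1.png

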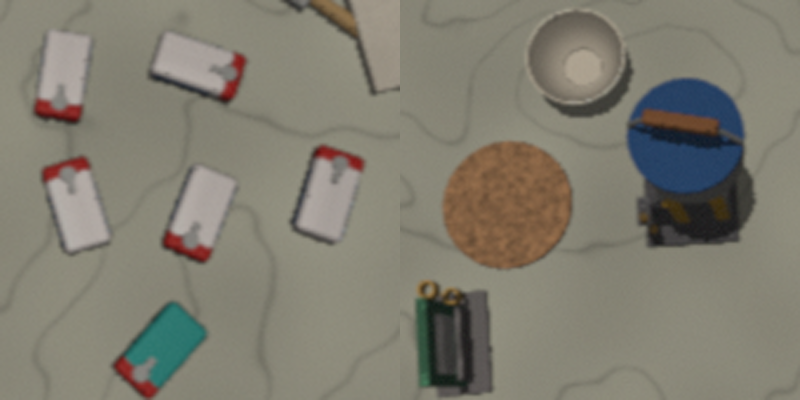

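The picture shows five white-lidded tins whose red ends face different ways. The dispenser's front (yellow guides) faces the robot at about (247,215), and its hinge side is to the left (+y). Next I'll measure the pail grip, the lid and the mat.

```bash
cat >> h.py <<'E'
def plan(p,yaw,tilt=None):
    """tool down, tool y at world angle yaw(deg, mod 180 both shown): turn first, then shift"""
    s=arm.get_state();Rc=R.from_quat(s['tool_rot'])
    for y in (yaw,yaw+180):
        a=np.deg2rad(y);Y=np.array([np.cos(a),np.sin(a),0]);Z=np.array([0,0,-1.]);X=np.cross(Y,Z)
        Rd=R.from_matrix(np.c_[X,Y,Z]);rv=(Rc.inv()*Rd).as_rotvec(degrees=True)
        print('turn',rv.round(2),'shift mm',(Rd.inv().apply(np.array(p)-s['tool_pos'])*1000).round(1),'q6 ~',(s['joint_pos'][5]+np.deg2rad(rv[2])).round(2))
def blobs(im,f,mn):
    h=cv2.cvtColor(im,cv2.COLOR_RGB2HSV).astype(int)
    m=f(h[...,0],h[...,1],h[...,2]).astype(np.uint8)
    k,l,st,ce=cv2.connectedComponentsWithStats(m)
    return [((l==i).astype(np.uint8),st[i],ce[i]) for i in range(1,k) if st[i,4]>=mn]
E
python3 - <<'E'
from h import *
T=cv2.imread('pics/top0.png')[:,:,::-1];S=cv2.imread('pics/scene0.png')[:,:,::-1]
ct,cs=arm.get_calibration('top'),arm.get_calibration('scene')
E={}
for n,im,c,box in(('t',T,ct,(215,165,285,195)),('s',S,cs,(305,160,355,200))):
    x0,y0,x1,y1=box
    b=blobs(im[y0:y1,x0:x1],lambda h,s,v:((h<16))&(s>90)&(v>60),60)
    m,st,ce=max(b,key=lambda q:q[1][4]); r=cv2.minAreaRect(np.argwhere(m)[:,::-1].astype(np.float32))
    bx=cv2.boxPoints(r)+[x0,y0]; L=sorted([(np.linalg.norm(bx[i]-bx[(i+1)%4]),(bx[i]+bx[(i+1)%4])/2) for i in range(4)],key=lambda q:q[0])
    e=sorted([L[0][1],L[1][1]],key=lambda q:q[0]); E[n]=(ce+[x0,y0],e); print(n,st[4],ce+[x0,y0],e)
    P=[onz(c,*q,0.30) for q in e]; print('ends@.30',P,'ctr',onz(c,*(ce+[x0,y0]),.303).round(4))
print('tri grip',tri(ct,E['t'][0],cs,E['s'][0]))
for n,im,c,yr in(('top',T,ct,(150,225,215,280)),('sc',S,cs,(160,220,295,360))):
    h=cv2.cvtColor(im,cv2.COLOR_RGB2HSV).astype(int)
    m=((abs(h[...,0]-110)<12)&(h[...,1]>130)&(h[...,2]>50)).astype(np.uint8);z=np.zeros_like(m);z[yr[0]:yr[1],yr[2]:yr[3]]=m[yr[0]:yr[1],yr[2]:yr[3]]
    hull=cv2.convexHull(np.argwhere(z)[:,::-1].astype(np.int32));e=cv2.fitEllipse(hull);print(n,e,onz(c,*e[0],.252))
P=onz(ct,244,182,0.303)
E
```

```text
t 192 [243.63020833 176.38020833] [array([227.99999905, 174.00000072]), array([259.33526039, 178.82080936])]
ends@.30 [array([0.62827006, 0.09588144, 0.3       ]), array([0.6144343 , 0.02097493, 0.3       ])] ctr [0.6206 0.0581 0.303 ]
s 440 [342.39545455 173.75      ] [array([315., 176.]), array([354., 176.])]
ends@.30 [array([0.59594698, 0.03614355, 0.3       ]), array([0.6690994 , 0.10530593, 0.3       ])] ctr [0.6439 0.0883 0.303 ]
tri grip (array([0.63356704, 0.07295603, 0.30064114]), np.float64(0.03698395498306516))
top ((246.21255493164062, 182.73484802246094), (47.418052673339844, 47.86246871948242), 169.0819549560547) [0.61804383 0.0571302  0.252     ]
sc ((325.8516540527344, 187.7849884033203), (39.06981658935547, 46.253849029541016), 100.37898254394531) [0.62316826 0.0534985  0.252     ]
```

```bash
python3 - <<'E'
from h import *
plan([0.6205,0.057,0.37],-10.4)
E
```

```text
turn [-8.000e-02  7.000e-02  8.672e+01] shift mm [-505.3  561.4 -132.3] q6 ~ 1.48
turn [-7.000e-02 -8.000e-02 -9.328e+01] shift mm [ 505.3 -561.4 -132.3] q6 ~ -1.66
```

```bash
python3 -m inch '[[[0,0,-0.0147],[0,0,9.635],0.0881],[[0,0,-0.0147],[0,0,9.635],0.0881],[[0,0,-0.0147],[0,0,9.635],0.0881],[[0,0,-0.0147],[0,0,9.635],0.0881],[[0,0,-0.0147],[0,0,9.635],0.0881],[[0,0,-0.0147],[0,0,9.635],0.0881],[[0,0,-0.0147],[0,0,9.635],0.0881],[[0,0,-0.0147],[0,0,9.635],0.0881],[[0,0,-0.0147],[0,0,9.635],0.0881],[[-0.0361,0.0401,0],[0,0,0],0.0881]]' 30 && python3 -m inch '[[[-0.0361,0.0401,0],[0,0,0],0.0881],[[-0.0361,0.0401,0],[0,0,0],0.0881],[[-0.0361,0.0401,0],[0,0,0],0.0881],[[-0.0361,0.0401,0],[0,0,0],0.0881],[[-0.0361,0.0401,0],[0,0,0],0.0881],[[-0.0361,0.0401,0],[0,0,0],0.0881],[[-0.0361,0.0401,0],[0,0,0],0.0881],[[-0.0361,0.0401,0],[0,0,0],0.0881],[[-0.0361,0.0401,0],[0,0,0],0.0881],[[-0.0361,0.0401,0],[0,0,0],0.0881]]' && python3 -m inch '[[[-0.0361,0.0401,0],[0,0,0],0.0881],[[-0.0361,0.0401,0],[0,0,0],0.0881],[[-0.0361,0.0401,0],[0,0,0],0.0881],[[0,0,0],[0,0,0],0.0881],[[0,0,0],[0,0,0],0.0881],[[0,0,0],[0,0,0],0.0881],[[0,0,0],[0,0,0],0.0881],[[0,0,0],[0,0,0],0.0881],[[0,0,0],[0,0,0],0.0881],[[0,0,0],[0,0,0],0.0881]]'; python3 - <<'E'
from h import *
im,c=snap('wrist','w1.png'); print(c)
plan([0.6205,0.057,0.281],-10.4)
for p in ([0.6205,0.057,0.308],[0.6205,0.057,0.252]): print(proj(c,p))
E
```

```text
time: 1.4
tool_pos: [0.1915, 0.6148, 0.3714]
tool_rot: [0.768, 0.641, 0.001, -0.001]
force: [1.4, -0.8, 0.8]
opening: 1.001
grip_force: 0.0
time: 2.65
tool_pos: [0.5225, 0.1841, 0.3708]
tool_rot: [0.768, 0.64, -0.0, -0.0]
force: [1.5, 0.5, -0.7]
opening: 0.998
grip_force: 0.0
time: 3.9
tool_pos: [0.6206, 0.0576, 0.371]
tool_rot: [0.768, 0.64, 0.0, 0.0]
force: [1.0, -0.0, -0.3]
opening: 1.002
grip_force: 0.0
{'fx': 315.9330849896814, 'fy': 315.9330849896814, 'cx': 279.2821472046237, 'cy': 204.8721441984087, 'origin': array([0.63313984, 0.12845856, 0.51799081]), 'attitude': array([-0.14087731,  0.01192998, -0.09015955,  0.98584102])}
turn [ 0.   -0.    0.01] shift mm [-0.5 -0.  90.1] q6 ~ 0.23
turn [   0.      0.   -179.99] shift mm [ 0.5  0.  90.1] q6 ~ -2.91
(np.float64(279.4492976345407), np.float64(220.3691492847131))
(np.float64(279.29599608401315), np.float64(199.38217295737587))
```

View pics/w1.png

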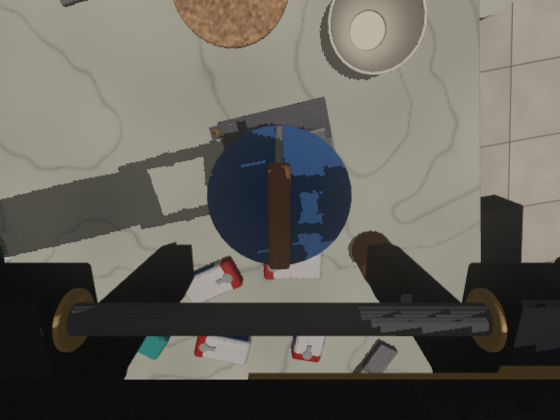

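The grip is centred at about (279,216), 4 px from where I predicted it, and it is square to the fingers. I'll descend and grip.

```bash
python3 -m inch '[[[0,0,0.02],[0,0,0],0.0881],[[0,0,0.02],[0,0,0],0.0881],[[0,0,0.02],[0,0,0],0.0881],[[0,0,0.02],[0,0,0],0.0881],[[0,0,0.01],[0,0,0],0.0881],[[0,0,0],[0,0,0],0.0881],[[0,0,0],[0,0,0],0],[[0,0,0],[0,0,0],0],[[0,0,0],[0,0,0],0],[[0,0,0],[0,0,0],0]]' 50; python3 -m inch '[[[0,0,0],[0,0,0],0],[[0,0,0],[0,0,0],0],[[0,0,-0.01],[0,0,0],0],[[0,0,-0.01],[0,0,0],0],[[0,0,-0.01],[0,0,0],0],[[0,0,-0.01],[0,0,0],0],[[0,0,-0.01],[0,0,0],0],[[0,0,-0.01],[0,0,0],0],[[0,0,0],[0,0,0],0],[[0,0,0],[0,0,0],0]]'
python3 - <<'E'
from h import *
plan([0.599,0.315,0.281],-10.4)
im,c=snap('wrist','w2.png');print(c['origin'])
im,c=snap('scene','s2.png')
E
```

```text
time: 5.2
tool_pos: [0.6208, 0.0574, 0.2814]
tool_rot: [0.768, 0.64, 0.0, 0.0]
force: [0.2, -0.1, 0.0]
opening: 0.569
grip_force: 0.0
time: 6.45
tool_pos: [0.6205, 0.0574, 0.3408]
tool_rot: [0.768, 0.64, -0.0, -0.0]
force: [-0.2, 0.3, -4.4]
opening: 0.178
grip_force: 50.0
turn [-0.03  0.01  0.  ] shift mm [249.5 -67.6  59.8] q6 ~ 0.23
turn [-1.0e-02 -4.0e-02 -1.8e+02] shift mm [-249.5   67.6   59.8] q6 ~ -2.91
[0.63315546 0.12829435 0.48764904]
```

View pics/w2.png

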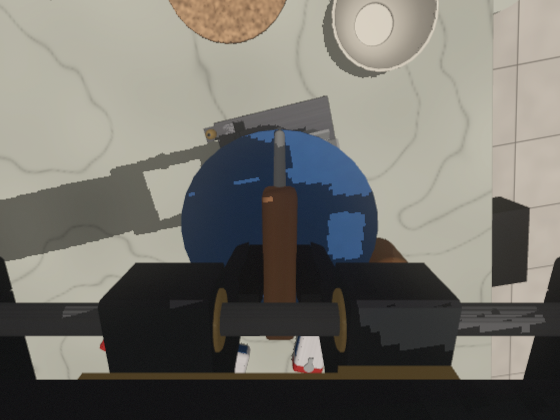

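The pail hangs level on the grip, and the wrist force shows -4.4 N of weight. I'll carry it to the mat.

```bash
python3 -m inch '[[[0.0156,-0.0042,0],[0,0,0],0],[[0.03,-0.0081,0],[0,0,0],0],[[0.0356,-0.0097,0],[0,0,0],0],[[0.0356,-0.0097,0],[0,0,0],0],[[0.0356,-0.0097,0],[0,0,0],0],[[0.0356,-0.0097,0],[0,0,0],0],[[0.03,-0.0081,0],[0,0,0],0],[[0.0206,-0.0053,0],[0,0,0],0],[[0.0109,-0.0031,0],[0,0,0],0],[[0,0,0],[0,0,0],0]]'; python3 -m inch '[[[0,0,0.02],[0,0,0],0],[[0,0,0.03],[0,0,0],0],[[0,0,0.03],[0,0,0],0],[[0,0,0.03],[0,0,0],0],[[0,0,0.03],[0,0,0],0],[[0,0,0.03],[0,0,0],0],[[0,0,0.02],[0,0,0],0],[[0,0,0.015],[0,0,0],0],[[0,0,0.01],[0,0,0],0],[[0,0,0],[0,0,0],0]]'
python3 - <<'E'
from h import *
plan([0.599,0.315,0.1195],-10.4)
im,c=snap('scene','s3.png')
cv2.imwrite('pics/s3c.png',cv2.resize(im[60:260,240:460,::-1],(660,600)))
E
```

```text
time: 7.8
tool_pos: [0.599, 0.3154, 0.3408]
tool_rot: [0.768, 0.64, -0.0, 0.0]
force: [-0.3, -1.5, -5.1]
opening: 0.171
grip_force: 50.0
time: 9.05
tool_pos: [0.6, 0.3151, 0.1336]
tool_rot: [0.768, 0.64, 0.001, 0.0]
force: [-12.8, -7.4, 23.8]
opening: 0.178
grip_force: 50.2
turn [ 0.13 -0.07  0.  ] shift mm [-0.3 -1.  14.1] q6 ~ 0.63
turn [ 1.1e-01  2.0e-01 -1.8e+02] shift mm [ 0.3  1.  14.1] q6 ~ -2.51
```

View pics/s3c.png

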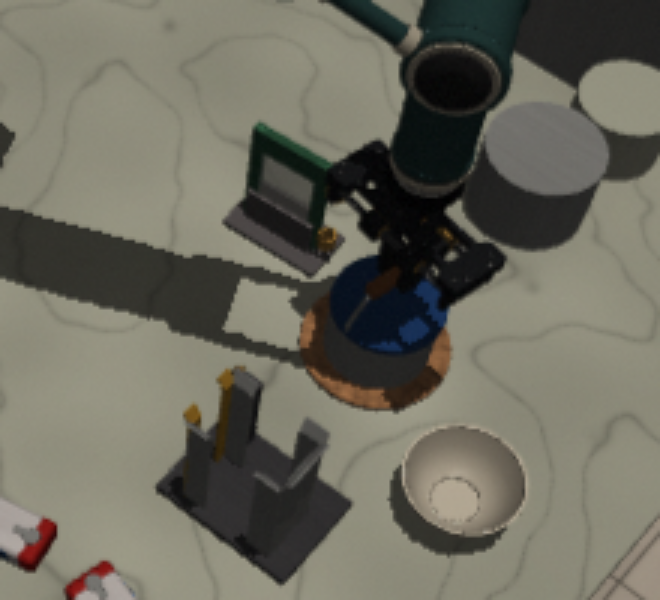

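The pail stands about centred on the mat. The force is 24 N, with contact 8 mm earlier than I computed. I'll check for tilt and slip using the wrist view before releasing.

```bash
python3 - <<'E'
from h import *
def lid(im):
    b=blobs(im,lambda h,s,v:(abs(h-110)<13)&(s>120)&(v>35),150)
    pts=np.vstack([np.argwhere(m)[:,::-1] for m,st,ce in b if st[1]<330]).astype(np.int32)
    return cv2.fitEllipse(cv2.convexHull(pts))
im=cv2.imread('pics/w2.png')[:,:,::-1]
c=arm.get_calibration('wrist');im3,c3=snap('wrist','w3.png')
s=arm.get_state();print(s['force'],s['wrist_torque'],s['tool_pos'])
# w2 cam = same offset from tool
off=np.array(c3['origin'])-s['tool_pos']
c2=dict(c3);c2['origin']=np.array([0.63315546,0.12829435,0.48764904])
print('w2 origin-tool',c2['origin']-[.6205,.0574,.3408],'now',off)
e=lid(im);print('w2',e,'pred',proj(c2,[.6205,.0574,.312]), proj(c2,[.6205,.0574,.302]))
e=lid(im3);print('w3',e,'pred',proj(c3,np.array(s['tool_pos'])+[0,0,-.029]))
for n in ('s3','top'):
    im,c=(cv2.imread('pics/s3.png')[:,:,::-1],arm.get_calibration('scene')) if n=='s3' else snap('top','t3.png')
    for m,st,ce in blobs(im,lambda h,s,v:(abs(h-110)<12)&(s>130)&(v>40),100): print(n,st,ce,onz(c,*ce,.09))
E
```

```text
[-12.26474452  -7.53066434  22.73047326] [-1.25393891  2.39031394 -0.00561831] [0.59995345 0.31499973 0.13361892]
w2 origin-tool [0.01265546 0.07089435 0.14684904] now [0.01227368 0.07078001 0.14700004]
w2 ((283.7901916503906, 219.64854431152344), (174.46067810058594, 184.22882080078125), 55.04280471801758) pred (np.float64(278.7854726405897), np.float64(238.65193635926138)) (np.float64(278.7450765510812), np.float64(232.57584117458936))
w3 ((277.3626403808594, 214.08010864257812), (163.479736328125, 190.0252227783203), 83.27245330810547) pred (np.float64(279.3766296162185), np.float64(238.14469413052015))
top [161 186  23  20 238] [172.61344538 194.8487395 ] [0.62942324 0.28603784 0.09      ]
top [156 207  27  19 310] [168.08387097 215.56129032] [0.56901729 0.29759133 0.09      ]
```

View pics/w3.png

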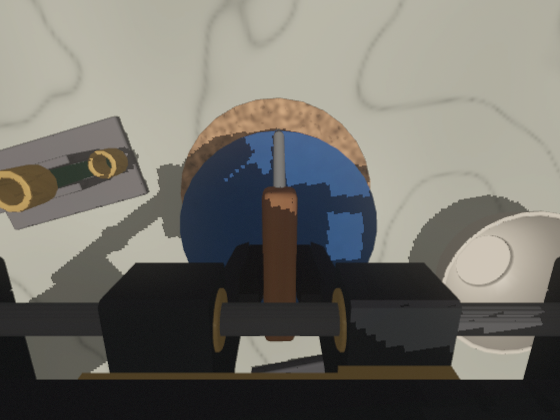

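```bash
python3 - <<'E'
from h import *
c=arm.get_calibration('wrist');s=arm.get_state();p=np.array(s['tool_pos'])
a=np.deg2rad(79.6);u=np.array([np.cos(a),np.sin(a),0]);v=np.array([u[1],-u[0],0])
for dz in(-.029,-.036,-.043):
  for k in (0,):
    print(dz,'far',proj(c,p+u*.063+[0,0,dz]),'L',proj(c,p-v*.063+[0,0,dz]),'R',proj(c,p+v*.063+[0,0,dz]),'gripfar',proj(c,p+u*.039+[0,0,.027+dz+.029]))
print('mat far',proj(c,np.array([.599,.315,.008])+u*.085), 'mat L',proj(c,np.array([.599,.315,.008])-v*.085))
im=cv2.imread('pics/w3.png')[:,:,::-1]
h=cv2.cvtColor(im,cv2.COLOR_RGB2HSV).astype(int);m=(abs(h[...,0]-110)<13)&(h[...,1]>120)&(h[...,2]>35)
for r in(140,160,180,200,220,240): 
    x=np.where(m[r])[0];print(r,x.min(),x.max())
E
```

```text
-0.029 far (np.float64(279.368388082763), np.float64(129.9595374249269)) L (np.float64(174.01443889634658), np.float64(238.30240575833815)) R (np.float64(384.6257980977149), np.float64(237.80272369463876)) gripfar (np.float64(280.04202182555736), np.float64(199.8139325002269))
-0.036 far (np.float64(279.31379427173385), np.float64(129.3254526382592)) L (np.float64(177.5874376158742), np.float64(233.99899676787317)) R (np.float64(380.96541423156384), np.float64(233.52678165417746)) gripfar (np.float64(279.9332683018419), np.float64(195.3695445913322))
-0.043 far (np.float64(279.2631704389952), np.float64(128.73747752574516)) L (np.float64(180.92287927788385), np.float64(229.9817074369211)) R (np.float64(377.5478327946738), np.float64(229.53447355834257)) gripfar (np.float64(279.8351255547517), np.float64(191.35878315931936))
mat far (np.float64(277.664526124522), np.float64(96.55098179106785)) mat L (np.float64(182.49840544600568), np.float64(197.33695684044548))
140 246 319
160 248 348
180 224 363
200 206 335
220 201 362
240 195 361
```

The lid sits about 14 mm lower under the tool than I assumed, because the pail was recessed in the flare. That means it now stands on the mat. I'll relieve the press, release and rise.

```bash
python3 -m inch '[[[0,0,-0.004],[0,0,0],0],[[0,0,-0.0035],[0,0,0],0],[[0,0,0],[0,0,0],0],[[0,0,0],[0,0,0],0.03],[[0,0,0],[0,0,0],0.06],[[0,0,0],[0,0,0],0.0881],[[0,0,0],[0,0,0],0.0881],[[0,0,0],[0,0,0],0.0881],[[0,0,0],[0,0,0],0.0881],[[0,0,0],[0,0,0],0.0881]]'; python3 -m inch '[[[0,0,-0.02],[0,0,0],0.0881],[[0,0,-0.04],[0,0,0],0.0881],[[0,0,-0.04],[0,0,0],0.0881],[[0,0,-0.04],[0,0,0],0.0881],[[0,0,-0.04],[0,0,0],0.0881],[[0,0,-0.04],[0,0,0],0.0881],[[0,0,0],[0,0,0],0.0881],[[0,0,0],[0,0,0],0.0881],[[0,0,0],[0,0,0],0.0881],[[0,0,0],[0,0,0],0.0881]]'
python3 - <<'E'
from h import *
for n in('wrist','top','scene'):
    im,c=snap(n,n[0]+'4.png')
    hs=[]
    for m,st,ce in blobs(im,lambda h,s,v:(abs(h-110)<13)&(s>120)&(v>35),100): hs.append(np.argwhere(m)[:,::-1])
    e=cv2.fitEllipse(cv2.convexHull(np.vstack(hs).astype(np.int32)));print(n,e,onz(c,*e[0],.09))
T=cv2.imread('pics/t4.png');c=arm.get_calibration('top')
cv2.imwrite('pics/t4c.png',cv2.resize(T[150:290,130:430],None,fx=2.66,fy=2.66,interpolation=cv2.INTER_CUBIC))
# tins
for m,st,ce in blobs(T[:,:,::-1],lambda h,s,v:(s<45)&(v>140),120):
    if 290<ce[0]<440 and 170<ce[1]<290:
        r=cv2.minAreaRect(np.argwhere(m)[:,::-1].astype(np.float32));print('lid',ce.round(1),st[4],r,onz(c,*ce,.028).round(3))
E
```

```text
time: 10.45
tool_pos: [0.5991, 0.315, 0.1335]
tool_rot: [0.768, 0.64, -0.0, -0.0]
force: [-0.9, -0.5, 1.3]
opening: 0.947
grip_force: 0.0
time: 11.7
tool_pos: [0.5986, 0.3148, 0.3517]
tool_rot: [0.768, 0.64, -0.001, -0.0]
force: [0.2, 0.3, 0.3]
opening: 0.997
grip_force: 0.0
wrist ((285.03985595703125, 165.91880798339844), (82.8392562866211, 93.0443344116211), 156.99765014648438) [0.60653147 0.31852256 0.09      ]
top ((162.62802124023438, 205.57608032226562), (40.41732406616211, 41.82426071166992), 71.13643646240234) [0.59855339 0.31409935 0.09      ]
scene ((382.0731506347656, 158.8638153076172), (12.229836463928223, 19.633668899536133), 153.41067504882812) [0.62723532 0.34513427 0.09      ]
lid [337.7 170.8] 143944 ((279.49993896484375, 209.49996948242188), (558.9998779296875, 418.99993896484375), 0.0) [ 0.706 -0.2    0.028]
```

View pics/w4.png

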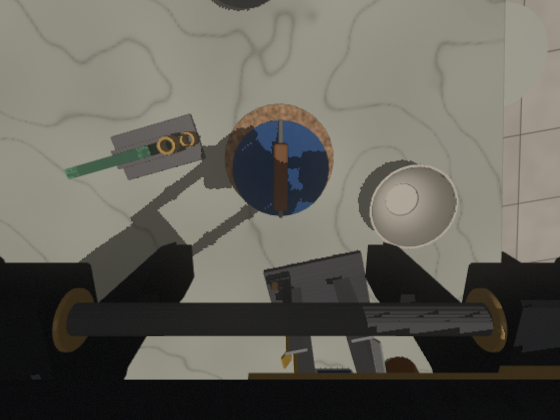

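The pail stands on the mat with its centre at about (0.599,0.314), within 1 mm of the mat's centre. Next I'll go above the dispenser for a close look.

```bash
python3 -m inch '[[[-0.0345,0.0097,-0.001],[0,0,0],0.0881],[[-0.0345,0.0097,-0.001],[0,0,0],0.0881],[[-0.0345,0.0097,-0.001],[0,0,0],0.0881],[[-0.0345,0.0097,-0.001],[0,0,0],0.0881],[[-0.0345,0.0097,-0.001],[0,0,0],0.0881],[[-0.0345,0.0097,-0.001],[0,0,0],0.0881],[[-0.0345,0.0097,-0.001],[0,0,0],0.0881],[[0,0,0],[0,0,0],0.0881],[[0,0,0],[0,0,0],0.0881],[[0,0,0],[0,0,0],0.0881]]'; python3 - <<'E'
from h import *
im,c=snap('wrist','w5.png');np.save('w5.npy',c,allow_pickle=True);print(arm.get_state()['tool_pos'])
g=im.astype(int).max(2)
print([int(np.percentile(g,p)) for p in (5,25,50,75,90,97)])
im,c=snap('top','t5.png');g=im.astype(int).max(2)[195:275,295:430]
print([int(np.percentile(g,p)) for p in (5,25,50,75,90,97)])
E
```

```text
time: 13.1
tool_pos: [0.6222, 0.0663, 0.3604]
tool_rot: [0.768, 0.641, 0.0, -0.0]
force: [-0.2, 0.9, -0.7]
opening: 1.002
grip_force: 0.0
[0.62226175 0.06637134 0.36038821]
[12, 34, 135, 143, 146, 153]
[135, 157, 164, 169, 202, 210]
```

View pics/w5.png

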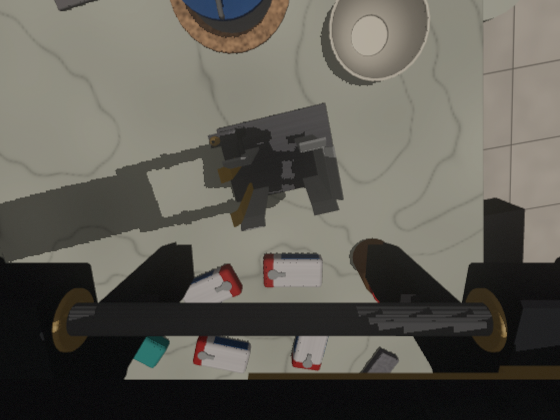

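```bash
python3 - <<'E'
from h import *
f=lambda a:(255*(a/255.)**0.5).astype(np.uint8)
a=cv2.imread('pics/w5.png')[90:240,195:355]; b=cv2.imread('pics/t4.png')[160:240,205:291]
a=cv2.resize(f(a),(480,450),interpolation=cv2.INTER_CUBIC);b=cv2.resize(f(b),(320,298),interpolation=cv2.INTER_CUBIC)
o=np.zeros((450,800,3),np.uint8);o[:,:480]=a;o[:298,480:]=b
cv2.imwrite('pics/cr5.png',o)
E
```

```text
(no output)
```

View pics/cr5.png

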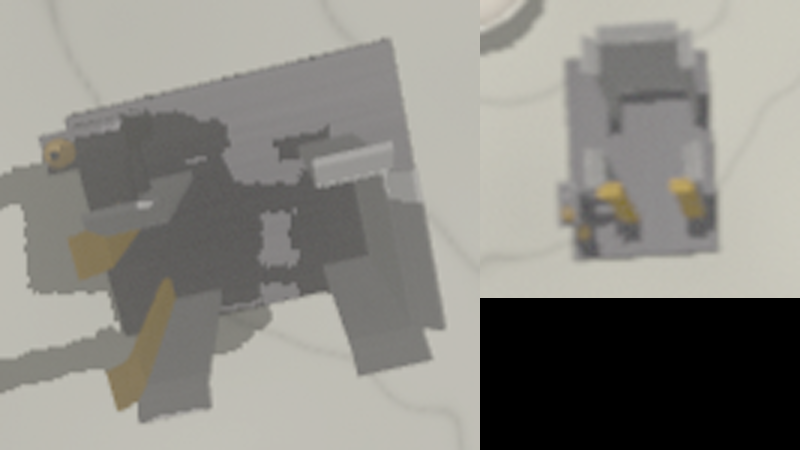

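The enhanced wrist crop shows the base plate corners at crop (68,118), (390,40) and (443,329), along with the hinge pins and the guides. The top crop shows all four corners.

```bash
python3 - <<'E'
from h import *
cw=np.load('w5.npy',allow_pickle=True).item();ct=arm.get_calibration('top')
mod={'A':(-85,75),'B':(85,75),'C':(85,-45),'D':(-85,-45)}
def fit(P):
    M=np.array([mod[k] for k in P])/1000.;W=np.array([P[k][:2] for k in P])
    mc,wc=M.mean(0),W.mean(0);m=M-mc;w=W-wc
    a=np.arctan2((m[:,0]*w[:,1]-m[:,1]*w[:,0]).sum(),(m*w).sum());Rm=np.array([[np.cos(a),-np.sin(a)],[np.sin(a),np.cos(a)]])
    t=wc-Rm@mc;print('pose',t.round(4),np.rad2deg(a).round(2),'res mm',((M@Rm.T+t-W)*1000).round(1).tolist());return t,a
w={'A':(68,118),'B':(390,40),'C':(443,329)};P={k:onz(cw,195+v[0]/3,90+v[1]/3,.012) for k,v in w.items()};fit(P)
t={'B':(565,60),'C':(705,52),'A':(578,258),'D':(718,248)};P2={k:onz(ct,205+(v[0]-480)/3.72,160+v[1]/3.72,.012) for k,v in t.items()};fit(P2)
# flare tops in wrist: yellow outer corners etc.
# tins from top image
im=cv2.imread('pics/t5.png')[:,:,::-1];g=im.astype(int)
m=((g.max(2)>182)|((g[...,0]>90)&(g[...,0]>1.8*g[...,1]))).astype(np.uint8)
z=np.zeros_like(m);z[180:285,295:435]=m[180:285,295:435]
k,l,st,ce=cv2.connectedComponentsWithStats(z)
for i in range(1,k):
    if st[i,4]>150:
        r=cv2.minAreaRect(np.argwhere(l==i)[:,::-1].astype(np.float32));b=[onz(ct,*q,.028)[:2] for q in cv2.boxPoints(r)]
        red=(l==i)&(g[...,0]>1.8*g[...,1]);rc=onz(ct,*np.argwhere(red)[:,::-1].mean(0),.028)
        cc=onz(ct,*r[0],.028);d=cc-rc
        e=sorted([(np.linalg.norm(b[j]-b[j+1]),*(b[j]-b[j+1])) for j in(0,1)])
        an=np.rad2deg(np.arctan2(e[1][2],e[1][1]));hd=np.rad2deg(np.arctan2(d[1],d[0]))
        an=an if abs((an-hd+180)%360-180)<90 else an+180
        print('tin ctr',cc.round(3),'size',[round(x[0]*1000) for x in e],'+x heading',round(an%360,1),'redheading',round(hd%360,1))
E
```

```text
pose [0.6232 0.05  ] -0.96 res mm [[0.8, -3.8], [4.3, -14.6], [-5.1, 18.4]]
pose [0.6225 0.0596] 2.97 res mm [[0.9, 1.3], [3.3, -2.0], [-2.5, 3.3], [-1.8, -2.6]]
tin ctr [ 0.608 -0.121  0.028] size [50, 96] +x heading 350.3 redheading 350.4
tin ctr [ 0.616 -0.276  0.028] size [50, 93] +x heading 69.4 redheading 68.9
tin ctr [ 0.471 -0.409  0.028] size [51, 92] +x heading 157.9 redheading 158.6
tin ctr [ 0.464 -0.132  0.028] size [51, 94] +x heading 196.2 redheading 196.3
tin ctr [ 0.449 -0.268  0.028] size [51, 96] +x heading 334.7 redheading 334.1
```

```bash
python3 - <<'E'
from h import *
cw=np.load('w5.npy',allow_pickle=True).item();ct=arm.get_calibration('top')
w={'A':(68,118),'B':(390,40),'C':(443,329)}
for k,v in w.items(): print(k,onz(cw,195+v[0]/3,90+v[1]/3,.012).round(4))
a=np.deg2rad(3);Rm=np.array([[np.cos(a),-np.sin(a)],[np.sin(a),np.cos(a)]]);t=np.array([.6225,.0596])
for q in [(-85,75,12),(85,75,12),(85,-45,12),(-85,-45,12),(-67,62,136),(-67,62,51)]:
    p=np.r_[t+Rm@np.array(q[:2])/1000,q[2]/1000];u=proj(cw,p);v=proj(ct,p);print(q,p.round(3),'w crop',(round((u[0]-195)*3),round((u[1]-90)*3)),'t crop',(round(480+(v[0]-205)*3.72),round((v[1]-160)*3.72)))
E
```

```text
A [0.5387 0.1302 0.012 ]
B [0.7051 0.1382 0.012 ]
C [ 0.7125 -0.0148  0.012 ]
(-85, 75, 12) [0.534 0.13  0.012] w crop (59, 120) t crop (574, 261)
(85, 75, 12) [0.703 0.139 0.012] w crop (386, 39) t crop (563, 59)
(85, -45, 12) [0.71  0.019 0.012] w crop (430, 269) t crop (707, 48)
(-85, -45, 12) [0.54  0.01  0.012] w crop (122, 341) t crop (721, 250)
(-67, 62, 136) [0.552 0.118 0.136] w crop (50, 160) t crop (567, 212)
(-67, 62, 51) [0.552 0.118 0.051] w crop (87, 143) t crop (582, 231)
```

The pin positions agree with the top-view fit, so the dispenser is at about (0.624,0.060) with a yaw of 3°. The third wrist "corner" was a guide edge, not the plate. All five tins measure about 51 x 95 mm, close to the known size. I'll start with the tin at (0.608,-0.121).

```bash
python3 - <<'E'
from h import *
plan([0.608,-0.121,0.15],-99.7)
E
```

```text
turn [-2.000e-02  0.000e+00  8.938e+01] shift mm [ 17.5 187.1 210.4] q6 ~ 1.81
turn [-0.000e+00 -2.000e-02 -9.062e+01] shift mm [ -17.5 -187.1  210.4] q6 ~ -1.34
```

```bash
python3 -m inch '[[[0,0,0],[0,0,9.93],0.0881],[[0,0,0],[0,0,9.93],0.0881],[[0,0,0],[0,0,9.93],0.0881],[[0,0,0],[0,0,9.93],0.0881],[[0,0,0],[0,0,9.93],0.0881],[[0,0,0],[0,0,9.93],0.0881],[[0,0,0],[0,0,9.93],0.0881],[[0,0,0],[0,0,9.93],0.0881],[[0,0,0],[0,0,9.94],0.0881],[[0,0,0],[0,0,0],0.0881]]' >/dev/null; python3 - <<'E'
from h import *
im,c=snap('wrist','w6.png');np.save('w6.npy',c,allow_pickle=True)
E
python3 -m inch '[[[0.0035,0.0374,0],[0,0,0],0.0881],[[0.0035,0.0374,0],[0,0,0],0.0881],[[0.0035,0.0374,0],[0,0,0],0.0881],[[0.0035,0.0374,0.03],[0,0,0],0.0881],[[0.0035,0.0375,0.04],[0,0,0],0.0881],[[0,0,0.05],[0,0,0],0.0881],[[0,0,0.05],[0,0,0],0.0881],[[0,0,0.04],[0,0,0],0.0881],[[0,0,0],[0,0,0],0.0881],[[0,0,0],[0,0,0],0.0881]]'; cat >> h.py <<'E'
def tins(im,c,show=True,z=.028):
    """white-lidded tins with a red end; returns centre, heading of +x (deg)"""
    g=im.astype(int); red=(g[...,0]>70)&(g[...,0]>1.8*g[...,1])&(g[...,0]>1.8*g[...,2])
    wh=(g.max(2)>175)&(g.max(2)-g.min(2)<35)
    m=cv2.morphologyEx((red|wh).astype(np.uint8),cv2.MORPH_CLOSE,np.ones((3,3)))
    k,l,st,ce=cv2.connectedComponentsWithStats(m);out=[]
    for i in range(1,k):
        if st[i,4]<150 or (red&(l==i)).sum()<20 or (wh&(l==i)).sum()<60: continue
        r=cv2.minAreaRect(np.argwhere(l==i)[:,::-1].astype(np.float32))
        b=np.array([onz(c,*q,z)[:2] for q in cv2.boxPoints(r)])
        rc=onz(c,*np.argwhere(red&(l==i))[:,::-1].mean(0),z)[:2];cc=b.mean(0);d=cc-rc
        e=sorted([(np.linalg.norm(b[j]-b[j+1]),*(b[j]-b[j+1])) for j in(0,1)])
        an=np.rad2deg(np.arctan2(e[1][2],e[1][1]));hd=np.rad2deg(np.arctan2(d[1],d[0]))
        if abs((an-hd+180)%360-180)>90: an+=180
        o=(cc.round(4),round((an+180)%360-180,1),[round(x[0]*1000) for x in e],[round(x) for x in r[0]])
        if 40<e[0][0]*1000<75 and 80<e[1][0]*1000<125: out.append(o);show and print('tin',*o)
    return out
E
python3 - <<'E'
from h import *
im,c=snap('wrist','w7.png');tins(im,c)
o=np.hstack([cv2.imread('pics/w6.png')[:300],cv2.imread('pics/w7.png')[:300]])
cv2.imwrite('pics/cr7.png',cv2.resize(np.vstack([cv2.imread('pics/w6.png')[:290],cv2.imread('pics/w7.png')[:300]]),(560,590)))
E
```

```text
time: 15.75
tool_pos: [0.609, -0.1222, 0.1522]
tool_rot: [0.996, -0.084, 0.001, 0.0]
force: [-0.1, -0.5, 0.9]
opening: 0.998
grip_force: 0.0
```

View pics/cr7.png

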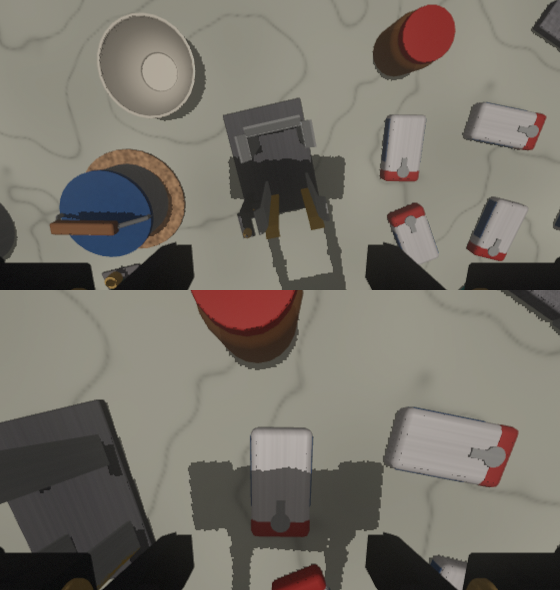

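In the dispenser view (upper half), the mouth flares span roughly x 235–313 and the post and pins are at the lower left. The lower half shows the tin at columns 250–312, rows 138–245, directly below the gripper and half in its shadow.

```bash
python3 - <<'E'
from h import *
im=cv2.imread('pics/w7.png')[:,:,::-1]
c=arm.get_calibration('wrist')
for r,q in((160,280),(210,265),(160,220),(230,230),(60,350),(150,440)): print((r,q),im[r,q])
for r in (150,165,200,225): print(r,[tuple(int(t) for t in im[r,q]) for q in (247,249,251,253,308,310,312,314,316)])
print([ (r,tuple(int(t) for t in im[r,281])) for r in (134,136,138,140,142,226,228,230,240,242,244,246,248)])
for p in((281,191.5),(281,138),(281,245),(250,192),(312,192)): print(p,onz(c,*p,.028).round(4))
E
```

```text
(160, 280) [173 167 163]
(210, 265) [80 77 75]
(160, 220) [148 146 133]
(230, 230) [75 74 66]
(60, 350) [149 146 134]
(150, 440) [164 158 154]
150 [(147, 145, 133), (135, 133, 123), (108, 107, 108), (153, 147, 143), (156, 151, 147), (138, 134, 130), (79, 87, 96), (145, 142, 130), (144, 142, 129)]
165 [(138, 136, 124), (133, 131, 121), (99, 101, 107), (151, 146, 142), (149, 144, 140), (130, 126, 123), (93, 96, 97), (143, 141, 129), (143, 140, 128)]
200 [(73, 72, 65), (70, 70, 63), (50, 53, 57), (79, 76, 74), (76, 73, 71), (45, 49, 53), (71, 69, 63), (71, 69, 63), (70, 69, 62)]
225 [(66, 64, 58), (69, 68, 61), (71, 69, 64), (76, 73, 71), (75, 73, 70), (65, 64, 58), (67, 64, 59), (65, 64, 58), (66, 66, 59)]
[(134, (147, 145, 132)), (136, (137, 135, 123)), (138, (95, 91, 88)), (140, (135, 130, 126)), (142, (153, 148, 144)), (226, (62, 60, 58)), (228, (61, 60, 58)), (230, (62, 60, 58)), (240, (62, 60, 58)), (242, (63, 43, 40)), (244, (62, 27, 24)), (246, (60, 36, 32)), (248, (69, 67, 60))]
(281, 191.5) [ 0.615  -0.1249  0.028 ]
(281, 138) [ 0.6608 -0.1327  0.028 ]
(281, 245) [ 0.5646 -0.1163  0.028 ]
(250, 192) [ 0.6192 -0.0978  0.028 ]
(312, 192) [ 0.6099 -0.1519  0.028 ]
```

```bash
python3 -m inch '[[[0.004,0.0017,0.03],[0,0,0],0.0881],[[0,0,0.04],[0,0,0],0.0881],[[0,0,0.04],[0,0,0],0.0881],[[0,0,0.02],[0,0,0],0.0881],[[0,0,0.0125],[0,0,0],0.0881],[[0,0,0.0065],[0,0,0],0.0881],[[0,0,0],[0,0,0],0.0881],[[0,0,0],[0,0,0],0.03],[[0,0,0],[0,0,0],0.03],[[0,0,0],[0,0,0],0.03]]' 25; python3 - <<'E'
from h import *
c6=np.load('w6.npy',allow_pickle=True).item();c5=np.load('w5.npy',allow_pickle=True).item()
B,C=onz(c6,224,115,.012),onz(c6,299.5,98,.012);print(B,C,np.linalg.norm(B-C),np.rad2deg(np.arctan2(*(B-C)[[1,0]]))-90)
for n,c in(('w5',c5),('w6',c6)):
    im=cv2.imread(f'pics/{n}.png')[:,:,::-1]
    for m,st,ce in blobs(im[90:250,190:350],lambda h,s,v:(h>12)&(h<28)&(s>110)&(v>30),6): print(n,st+[190,90,0,0,0],(ce+[190,90]).round(1))
a=np.deg2rad(3);Rm=np.array([[np.cos(a),-np.sin(a)],[np.sin(a),np.cos(a)]]);t=np.array([.624,.060])
for q in [(85,75,12),(85,-45,12),(-67,62,136),(-67,62,51),(-52.5,30,158),(-52.5,-30,158),(52.5,30,158),(52.5,-30,158),(-52.5,28,12)]:
    p=np.r_[t+Rm@np.array(q[:2])/1000,q[2]/1000];print(q,'w5',np.round(proj(c5,p)),'w6',np.round(proj(c6,p)))
E
```

```text
time: 17.05
tool_pos: [0.6118, -0.1245, 0.002]
tool_rot: [0.996, -0.085, 0.0, 0.0]
force: [-0.2, 0.1, 0.5]
opening: 0.684
grip_force: 0.0
[0.70446627 0.13670768 0.012     ] [0.70938739 0.02079335 0.012     ] 0.11601873824095627 2.4310241430152217
w5 [210 137  10   8  48] [214.6 140. ]
w5 [218 167  23  16 219] [227.2 173.5]
w5 [231 183  22  44 347] [242.2 206.4]
w6 [301 188  23  42 402] [311.1 210.1]
w6 [266 194  13  45 404] [273.2 217.6]
w6 [243 229   8   8  40] [246.7 232.1]
(85, 75, 12) w5 [325. 103.] w6 [222. 115.]
(85, -45, 12) w5 [339. 179.] w6 [300.  97.]
(-67, 62, 136) w5 [213. 143.] w6 [247. 236.]
(-67, 62, 51) w5 [225. 137.] w6 [253. 215.]
(-52.5, 30, 158) w5 [230. 170.] w6 [269. 226.]
(-52.5, -30, 158) w5 [244. 219.] w6 [319. 215.]
(52.5, 30, 158) w5 [322. 148.] w6 [247. 137.]
(52.5, -30, 158) w5 [332. 199.] w6 [301. 124.]
(-52.5, 28, 12) w5 [244. 155.] w6 [273. 195.]
```

```bash
python3 -m inch '[[[0,0,0],[0,0,0],0.03],[[0,0,0],[0,0,0],0.03],[[0,0,-0.02],[0,0,0],0.03],[[0,0,-0.04],[0,0,0],0.03],[[0,0,-0.05],[0,0,0],0.03],[[0,0,-0.05],[0,0,0],0.03],[[0,0,-0.04],[0,0,0],0.03],[[0,0,-0.02],[0,0,0],0.03],[[0,0,0],[0,0,0],0.03],[[0,0,0],[0,0,0],0.03]]'; python3 - <<'E'
from h import *
plan([.6245,.0605,.222],-87.1)
im,c=snap('wrist','w8.png')
g=im.astype(int);red=(g[...,0]>50)&(g[...,0]>1.8*g[...,1])&(g[...,0]>1.8*g[...,2])
k,l,st,ce=cv2.connectedComponentsWithStats(red.astype(np.uint8))
for i in range(1,k):
    if st[i,4]>40: print('red',st[i],ce[i])
E
```

```text
time: 18.3
tool_pos: [0.6102, -0.1242, 0.2193]
tool_rot: [0.996, -0.085, -0.002, -0.0]
force: [-0.3, 0.9, -1.6]
opening: 0.611
grip_force: 25.0
turn [ -0.03   0.2  -12.68] shift mm [  23.6 -183.7   -2.7] q6 ~ 1.28
turn [2.9000e-01 5.0000e-02 1.6732e+02] shift mm [-23.6 183.7  -2.7] q6 ~ 4.42
red [ 209    0   83   65 4381] [250.5359507   27.66674275]
red [441 131  29  51 463] [457.07775378 156.17278618]
red [525 210  35  19 453] [542.58940397 219.1192053 ]
red [222 348  44  25 677] [240.86706056 363.4844904 ]
red [292 348  44  25 640] [316.246875 363.93125 ]
```

```bash
python3 -m inch '[[[0,0,0.0],[0,0,-6.34],0.03],[[0,0,0],[0,0,-6.34],0.03],[[0.0034,-0.0262,0],[0,0,0],0.03],[[0.0034,-0.0262,0],[0,0,0],0.03],[[0.0034,-0.0262,0],[0,0,0],0.03],[[0.0034,-0.0262,0],[0,0,0],0.03],[[0.0034,-0.0263,0],[0,0,0],0.03],[[0.0034,-0.0263,0],[0,0,0],0.03],[[0.0032,-0.0263,0],[0,0,0],0.03],[[0,0,0],[0,0,0],0.03]]'; python3 - <<'E'
from h import *
im=cv2.imread('pics/w8.png')[:,:,::-1];c=arm.get_calibration('wrist')
im9,c=snap('wrist','w9.png')
s=arm.get_state();Rt=R.from_quat(s['tool_rot']).as_matrix();p=np.array(s['tool_pos'])
for d in(.046,.05,.054): print(d,[np.round(proj(c,p+Rt@np.array([d,y,-.025])),1) for y in(-.027,0,.027)])
print([(r,tuple(int(t) for t in im[r,281])) for r in range(236,262,2)])
cv2.imwrite('pics/w9c.png',cv2.resize(im9[60:380,180:400,::-1],None,fx=1.7,fy=1.7))
plan([.6245,.0605,.222],-87.1)
E
```

```text
time: 19.6
tool_pos: [0.6246, 0.0617, 0.2189]
tool_rot: [1.0, 0.027, -0.002, -0.0]
force: [-0.1, -0.8, -1.8]
opening: 0.609
grip_force: 25.0
0.046 [array([212.9, 181.6]), array([281.7, 181.6]), array([350.6, 181.6])]
0.05 [array([212.3, 171.5]), array([281.7, 171.5]), array([351.2, 171.5])]
0.054 [array([211.7, 161.2]), array([281.8, 161.2]), array([351.9, 161.2])]
[(236, (87, 84, 82)), (238, (88, 84, 82)), (240, (88, 84, 83)), (242, (87, 84, 81)), (244, (86, 83, 81)), (246, (86, 84, 81)), (248, (85, 82, 80)), (250, (86, 83, 80)), (252, (86, 83, 80)), (254, (85, 82, 80)), (256, (85, 82, 79)), (258, (85, 82, 80)), (260, (84, 81, 79))]
turn [0.02 0.22 0.1 ] shift mm [-0.2  0.1 -2.8] q6 ~ 1.58
turn [-3.400e-01  4.000e-02 -1.799e+02] shift mm [ 0.2 -0.1 -2.8] q6 ~ -1.56
```

View pics/w9c.png

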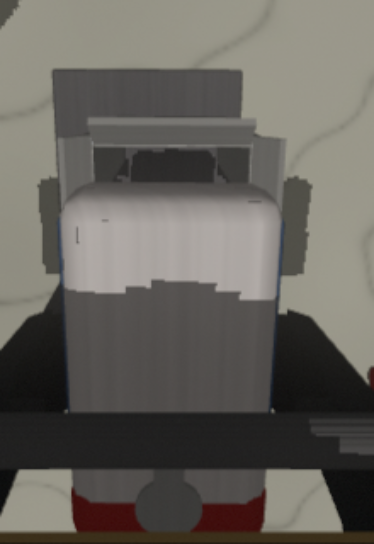

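The held tin's far edge is at crop row 185, as expected. The side flares are symmetric about the tin, at crop columns 60 and 285. I'll check the x alignment against the back flare and the plate edge.

```bash
python3 - <<'E'
from h import *
c=arm.get_calibration('wrist')
a=np.deg2rad(2.9);Rm=np.array([[np.cos(a),-np.sin(a)],[np.sin(a),np.cos(a)]]);t=np.array([.6245,.0605])
for q in [(85,75,12),(85,-45,12),(52.5,0,158),(56.5,0,158),(57,0,170),(60,0,170),(63,0,170),(0,35,170),(0,-35,170)]:
    p=np.r_[t+Rm@np.array(q[:2])/1000,q[2]/1000];u=proj(c,p);print(q,'crop',round((u[0]-180)*1.7),round((u[1]-60)*1.7))
E
```

```text
(85, 75, 12) crop 49 67
(85, -45, 12) crop 241 68
(52.5, 0, 158) crop 169 143
(56.5, 0, 158) crop 169 132
(57, 0, 170) crop 169 134
(60, 0, 170) crop 169 125
(63, 0, 170) crop 169 116
(0, 35, 170) crop 79 283
(0, -35, 170) crop 259 283
```

```bash
python3 -m inch '[[[0,0.0012,0.02],[0,0,0],0.03],[[0,0,0.02],[0,0,0],0.03],[[0,0,0.01],[0,0,0],0.03],[[0,0,0.01],[0,0,0],0.03],[[0,0,0.01],[0,0,0],0.03],[[0,0,0.01],[0,0,0],0.03],[[0,0,0],[0,0,0],0.03],[[0,0,0],[0,0,0],0.03],[[0,0,0],[0,0,0],0.03],[[0,0,0],[0,0,0],0.03]]'
```

```text
time: 20.9
tool_pos: [0.6262, 0.059, 0.1421]
tool_rot: [1.0, 0.025, 0.0, 0.0]
force: [0.3, 1.0, -1.7]
opening: 0.608
grip_force: 25.0
```

```bash
python3 -m inch '[[[0,0,0.01],[0,0,0],0.03],[[0,0,0.01],[0,0,0],0.03],[[0,0,0.007],[0,0,0],0.03],[[0,0,0],[0,0,0],0.03],[[0,0,0],[0,0,0],0.065],[[0,0,0],[0,0,0],0.075],[[0,0,0],[0,0,0],0.08],[[0,0,0],[0,0,0],0.08],[[0,0,0],[0,0,0],0.08],[[0,0,0],[0,0,0],0.08]]'; python3 -m inch '[[[0,0,-0.02],[0,0,0],0.08],[[0,0,-0.03],[0,0,0],0.08],[[0,0,-0.03],[0,0,0],0.08],[[0,0,-0.03],[0,0,0],0.08],[[0,0,-0.03],[0,0,0],0.0881],[[0,0,-0.03],[0,0,0],0.0881],[[0,0,-0.03],[0,0,0],0.0881],[[0,0,0],[0,0,0],0.0881],[[0,0,0],[0,0,0],0.0881],[[0,0,0],[0,0,0],0.0881]]'; cat >> h.py <<'E'
def tins2(im,c,z=.028,rows=250):
    """shadow-proof: lid is neutral (b/r .94) against the table (.89)"""
    g=cv2.medianBlur(cv2.GaussianBlur(im,(3,3),0),5).astype(float)[:rows]; r,gg,b=g[...,0],g[...,1],g[...,2]
    red=(r>45)&(r>1.8*gg)&(r>1.8*b); wh=(r>50)&(b/r>.915)&(b/r<1.02)
    m=cv2.morphologyEx((red|wh).astype(np.uint8),cv2.MORPH_OPEN,np.ones((5,5)))
    k,l,st,ce=cv2.connectedComponentsWithStats(m);out=[]
    for i in range(1,k):
        s=l==i
        if st[i,4]<300 or (red&s).sum()<30 or st[i,0]==0 or st[i,0]+st[i,2]>=560 or st[i,1]==0 : continue
        cnt=max(cv2.findContours(s.astype(np.uint8),cv2.RETR_EXTERNAL,cv2.CHAIN_APPROX_NONE)[0],key=len)[:,0].astype(float)
        w=np.array([onz(c,*q,z)[:2] for q in cnt],np.float32)*1000
        q=cv2.minAreaRect(w);bx=cv2.boxPoints(q);e=bx[1]-bx[0];f=bx[2]-bx[1]
        if np.linalg.norm(f)>np.linalg.norm(e): e,f=f,e
        rc=np.array(onz(c,*np.argwhere(red&s)[:,::-1].mean(0),z)[:2])*1000;d=np.array(q[0])-rc
        if e@d<0:e=-e
        o=(np.round(np.array(q[0])/1000,4),round(float(np.rad2deg(np.arctan2(e[1],e[0]))),1),round(float(np.linalg.norm(e))),round(float(np.linalg.norm(f))),'cut' if st[i,1]+st[i,3]>=rows else '')
        print('tin',*o,'redfrac',round((red&s).sum()/s.sum(),2));out.append(o)
    return out
E
python3 - <<'E'
from h import *
im,c=snap('wrist','w10.png'); print(arm.get_state()['tool_pos'])
tins2(im,c)
im,c=snap('top','t10.png');tins2(im,c,rows=420)
E
```

```text
time: 22.15
tool_pos: [0.6258, 0.059, 0.1145]
tool_rot: [1.0, 0.025, 0.0, -0.0]
force: [-0.3, 0.3, 0.4]
opening: 0.907
grip_force: 0.0
time: 23.4
tool_pos: [0.6249, 0.0589, 0.3126]
tool_rot: [1.0, 0.025, -0.002, 0.0]
force: [-0.1, 0.1, 0.1]
opening: 0.998
grip_force: 0.0
[0.62496247 0.05894824 0.31255127]
tin [ 0.7614 -0.1677] 100.7 77 72  redfrac 1.0
tin [ 0.7759 -0.1301] 88.4 62 61  redfrac 1.0
```

```bash
sed -i 's/wh=(g.max(2)>175)&(g.max(2)-g.min(2)<35)/wh=(g.max(2)>thr)/; s/def tins(im,c,show=True,z=.028)/def tins(im,c,show=True,z=.028,thr=182)/' h.py; python3 - <<'E'
from h import *
im,c=snap('top','t11.png');tins(im,c)
plan([.620,-.279,.15],-20.6)
E
```

```text
tin [ 0.6148 -0.2754] 69.4 [52, 93] [364, 200]
tin [ 0.4711 -0.4092] 157.9 [51, 92] [413, 246]
tin [ 0.4642 -0.1302] -166.3 [51, 94] [318, 251]
tin [ 0.4492 -0.2672] -24.5 [51, 97] [365, 255]
turn [ -0.08   0.13 -66.5 ] shift mm [-318.2  114.   163. ] q6 ~ 0.41
turn [1.400e-01 9.000e-02 1.135e+02] shift mm [ 318.2 -114.   163. ] q6 ~ 3.56
```

```bash
python3 -m inch '[[[0,0,0],[0,0,-9.5],0.0881],[[0,0,0],[0,0,-9.5],0.0881],[[0,0,0],[0,0,-9.5],0.0881],[[0,0,0],[0,0,-9.5],0.0881],[[0,0,0],[0,0,-9.5],0.0881],[[0,0,0],[0,0,-9.5],0.0881],[[0,0,0],[0,0,-9.5],0.0881],[[-0.0398,0.0142,0],[0,0,0],0.0881],[[-0.0398,0.0142,0],[0,0,0],0.0881],[[-0.0398,0.0142,0],[0,0,0],0.0881]]' >/dev/null; python3 -m inch '[[[-0.0398,0.0142,0],[0,0,0],0.0881],[[-0.0398,0.0142,0.03],[0,0,0],0.0881],[[-0.0398,0.0142,0.04],[0,0,0],0.0881],[[-0.0398,0.0142,0.04],[0,0,0],0.0881],[[-0.0396,0.0142,0.04],[0,0,0],0.0881],[[0,0,0.013],[0,0,0],0.0881],[[0,0,0],[0,0,0],0.0881],[[0,0,0],[0,0,0],0.0881],[[0,0,0],[0,0,0],0.0881],[[0,0,0],[0,0,0],0.0881]]'; python3 - <<'E'
from h import *
im,c=snap('wrist','w12.png');T=tins2(im,c)
for t in T:
    if np.hypot(*(t[0]-arm.get_state()['tool_pos'][:2]))<.03: plan([*t[0],.003],t[1]-90)
E
```

```text
time: 26.05
tool_pos: [0.6211, -0.2784, 0.1531]
tool_rot: [0.822, 0.57, 0.001, 0.001]
force: [0.2, 0.6, -0.3]
opening: 0.998
grip_force: 0.0
tin [ 0.5074 -0.1246] -76.0 56 24  redfrac 1.0
tin [ 0.422  -0.2365] -127.2 31 14  redfrac 1.0
```

```bash
python3 - <<'E'
from h import *
im=cv2.imread('pics/w12.png')[:,:,::-1]
g=cv2.medianBlur(cv2.GaussianBlur(im,(3,3),0),5).astype(float)[:265]; r,gg,b=g[...,0],g[...,1],g[...,2]
red=(r>45)&(r>1.8*gg)&(r>1.8*b); wh=(r>50)&(b/r>.915)&(b/r<1.02)
for nm,m in(('red',red),('wh',wh)):
    k,l,st,ce=cv2.connectedComponentsWithStats(m.astype(np.uint8))
    for i in range(1,k):
        if st[i,4]>150: print(nm,st[i],ce[i].round())
for q in((180,281),(230,281),(150,281),(200,230),(120,281)): print(q,im[q])
o=np.dstack([wh*255,red*255,(g[...,1])]).astype(np.uint8)
E
```

```text
red [  42   38   68   67 1805] [78. 70.]
red [ 51 214  23  34 397] [ 60. 229.]
red [247 232  26  14 267] [257. 239.]
red [278 232  26  15 270] [292. 240.]
wh [   0   53   98  108 6031] [ 37. 106.]
wh [ 242  138   67  103 5785] [275. 185.]
wh [ 397  188   63   77 2918] [426. 224.]
wh [  59  214  110   51 3861] [112. 242.]
(180, 281) [81 77 75]
(230, 281) [59 59 56]
(150, 281) [83 80 78]
(200, 230) [64 63 57]
(120, 281) [142 140 127]
```

```bash
sed -i 's/m=cv2.morphologyEx((red|wh).astype(np.uint8),cv2.MORPH_OPEN,np.ones((5,5)))/m=cv2.morphologyEx(cv2.morphologyEx((red|wh).astype(np.uint8),cv2.MORPH_OPEN,np.ones((3,3))),cv2.MORPH_CLOSE,np.ones((5,5)))/; s/rows=250/rows=256/' h.py
cat > near.py <<'E'
from h import *
im,c=snap('wrist');s=arm.get_state();print(s['tool_pos'])
for t in tins2(im,c):
    if np.hypot(*(t[0]-s['tool_pos'][:2]))<.05 and t[2]>80: plan([*t[0],.003],t[1]-90)
E
python3 near.py; python3 - <<'E'
from h import *
im=cv2.imread('pics/w7.png')[:,:,::-1];c=arm.get_calibration('wrist')
E
```

```text
[ 0.62068007 -0.27852465  0.15244589]
tin [ 0.6184 -0.2751] 69.3 99 56  redfrac 0.08
tin [ 0.462 -0.257] -20.7 105 40 cut redfrac 0.11
turn [0.08 0.01 0.14] shift mm [  2.4  -3.3 149.4] q6 ~ -0.1
turn [-1.0000e-02  1.2000e-01 -1.7986e+02] shift mm [ -2.4   3.3 149.4] q6 ~ -3.24
```

```bash
python3 -m inch '[[[0.0024,-0.0033,0.03],[0,0,0],0.0881],[[0,0,0.04],[0,0,0],0.0881],[[0,0,0.04],[0,0,0],0.0881],[[0,0,0.02],[0,0,0],0.0881],[[0,0,0.012],[0,0,0],0.0881],[[0,0,0.006],[0,0,0],0.0881],[[0,0,0],[0,0,0],0.05],[[0,0,0],[0,0,0],0.03],[[0,0,0],[0,0,0],0.03],[[0,0,0],[0,0,0],0.03]]'  && python3 -m inch '[[[0,0,0],[0,0,0],0.03],[[0,0,0],[0,0,0],0.03],[[0,0,-0.02],[0,0,0],0.03],[[0,0,-0.04],[0,0,0],0.03],[[0,0,-0.05],[0,0,0],0.03],[[0,0,-0.05],[0,0,0],0.03],[[0,0,-0.04],[0,0,0],0.03],[[0,0,-0.02],[0,0,0],0.03],[[0,0,0],[0,0,0],0.03],[[0,0,0],[0,0,0],0.03]]'; python3 - <<'E'
from h import *
plan([.6255,.0593,.22],-87.1)
E
```

```text
time: 27.4
tool_pos: [0.6184, -0.2756, 0.0043]
tool_rot: [0.822, 0.569, 0.0, 0.001]
force: [-0.4, -0.9, 2.0]
opening: 0.606
grip_force: 25.0
time: 28.65
tool_pos: [0.6168, -0.2749, 0.2211]
tool_rot: [0.822, 0.569, -0.001, -0.002]
force: [-0.6, -0.1, -1.2]
opening: 0.608
grip_force: 25.0
turn [-0.2   0.11 66.5 ] shift mm [  25.6 -333.3    1.1] q6 ~ 1.06
turn [  -0.12   -0.23 -113.5 ] shift mm [-25.6 333.3   1.1] q6 ~ -2.08
```

```bash
python3 -m inch '[[[0,0,0],[0,0,9.5],0.03],[[0,0,0],[0,0,9.5],0.03],[[0,0,0],[0,0,9.5],0.03],[[0,0,0],[0,0,9.5],0.03],[[0,0,0],[0,0,9.5],0.03],[[0,0,0],[0,0,9.5],0.03],[[0,0,0],[0,0,9.5],0.03],[[0.0032,-0.0417,0],[0,0,0],0.03],[[0.0032,-0.0417,0],[0,0,0],0.03],[[0.0032,-0.0417,0],[0,0,0],0.03]]' >/dev/null && python3 -m inch '[[[0.0032,-0.0417,0],[0,0,0],0.03],[[0.0032,-0.0417,0],[0,0,0],0.03],[[0.0032,-0.0417,0],[0,0,0],0.03],[[0.0032,-0.0416,0],[0,0,0],0.03],[[0.0032,-0.0415,0],[0,0,0],0.03],[[0,0,0],[0,0,0],0.03],[[0,0,0],[0,0,0],0.03],[[0,0,0],[0,0,0],0.03],[[0,0,0],[0,0,0],0.03],[[0,0,0],[0,0,0],0.03]]'; cat > mouth.py <<'E'
from h import *
plan([.626,.0595,.2],-87.1)
im,c=snap('wrist');g=cv2.GaussianBlur(im,(3,3),0).astype(float)
s=arm.get_state();Rt=R.from_quat(s['tool_rot']).as_matrix();p=np.array(s['tool_pos'])
print('pred far edge',np.round(proj(c,p+Rt@np.array([.05,0,-.025])),1),'mm/px',4/10.2)
col=g[:,281,:];b=(col[:,2]/col[:,0]);d=abs(np.diff(col[:,0]))
print('edges',[(r,int(col[r,0]),int(col[r+2,0])) for r in range(120,200) if d[r]==d[max(r-3,0):r+4].max() and d[r]>8])
E
python3 mouth.py
```

```text
time: 31.15
tool_pos: [0.6267, 0.058, 0.2236]
tool_rot: [1.0, 0.025, 0.0, 0.0]
force: [0.4, -0.7, -0.8]
opening: 0.611
grip_force: 25.0
turn [ 0.   -0.01 -0.06] shift mm [-0.6 -1.6 23.6] q6 ~ 1.57
turn [-1.0000e-02 -0.0000e+00  1.7994e+02] shift mm [ 0.6  1.6 23.6] q6 ~ 4.71
pred far edge [278.5 171.5] mm/px 0.3921568627450981
edges [(132, 93, 119), (136, 111, 93), (149, 120, 86)]
```

```bash
python3 -m inch '[[[-0.0004,-0.0012,0.02],[0,0,0],0.03],[[0,0,0.02],[0,0,0],0.03],[[0,0,0.012],[0,0,0],0.03],[[0,0,0.01],[0,0,0],0.03],[[0,0,0.01],[0,0,0],0.03],[[0,0,0.01],[0,0,0],0.03],[[0,0,0.01],[0,0,0],0.03],[[0,0,0.01],[0,0,0],0.03],[[0,0,0.006],[0,0,0],0.03],[[0,0,0],[0,0,0],0.03]]'
```

```text
time: 32.45
tool_pos: [0.6258, 0.0599, 0.1148]
tool_rot: [1.0, 0.025, -0.001, 0.0]
force: [0.2, 0.0, -1.4]
opening: 0.614
grip_force: 25.0
```

```bash
python3 -m inch '[[[0,0,0],[0,0,0],0.065],[[0,0,0],[0,0,0],0.075],[[0,0,0],[0,0,0],0.08],[[0,0,0],[0,0,0],0.08],[[0,0,0],[0,0,0],0.08],[[0,0,-0.03],[0,0,0],0.08],[[0,0,-0.04],[0,0,0],0.08],[[0,0,-0.05],[0,0,0],0.0881],[[0,0,-0.05],[0,0,0],0.0881],[[0,0,-0.03],[0,0,0],0.0881]]'; python3 - <<'E'
from h import *
im,c=snap('top','t13.png');tins(im,c)
snap('wrist','w13.png')
plan([.4755,-.4125,.15],68.0)
plan([.4685,-.1335,.15],104)
plan([.4535,-.2705,.15],-114.5)
E
```

```text
time: 33.7
tool_pos: [0.6271, 0.06, 0.3192]
tool_rot: [1.0, 0.025, 0.002, -0.0]
force: [1.0, 0.3, -0.1]
opening: 0.997
grip_force: 0.0
tin [ 0.4711 -0.4092] 157.9 [51, 92] [413, 246]
tin [ 0.4645 -0.1318] -163.8 [51, 94] [318, 251]
tin [ 0.4491 -0.2674] -24.5 [51, 97] [365, 255]
turn [   0.69   -0.16 -155.09] shift mm [ -35.2 -495.5  170.9] q6 ~ -1.13
turn [-0.12 -0.5  24.9 ] shift mm [ 35.2 495.5 170.9] q6 ~ 2.01
turn [-7.600e-01 -7.000e-02  1.689e+02] shift mm [ 202.  -149.1  170.9] q6 ~ 4.52
turn [  0.05  -0.51 -11.1 ] shift mm [-202.   149.1  170.9] q6 ~ 1.38
turn [-0.13 -0.5  27.4 ] shift mm [-22.1 373.4 170.9] q6 ~ 2.05
turn [   0.68   -0.17 -152.59] shift mm [  22.1 -373.4  170.9] q6 ~ -1.09
```

```bash
python3 -m inch '[[[0,0,0],[0,0,9.13],0.0881],[[0,0,0],[0,0,9.13],0.0881],[[0,0,0],[0,0,9.13],0.0881],[[-0.0028,0.0467,0],[0,0,0],0.0881],[[-0.0028,0.0467,0],[0,0,0],0.0881],[[-0.0028,0.0467,0],[0,0,0],0.0881],[[-0.0028,0.0467,0],[0,0,0],0.0881],[[-0.0028,0.0467,0.03],[0,0,0],0.0881],[[-0.0028,0.0467,0.03],[0,0,0],0.0881],[[-0.0028,0.0467,0.03],[0,0,0],0.0881]]' >/dev/null && python3 -m inch '[[[-0.0028,0.0467,0.03],[0,0,0],0.0881],[[0,0,0.03],[0,0,0],0.0881],[[0,0,0.019],[0,0,0],0.0881],[[0,0,0],[0,0,0],0.0881],[[0,0,0],[0,0,0],0.0881],[[0,0,0],[0,0,0],0.0881],[[0,0,0],[0,0,0],0.0881],[[0,0,0],[0,0,0],0.0881],[[0,0,0],[0,0,0],0.0881],[[0,0,0],[0,0,0],0.0881]]'; python3 near.py
```

```text
time: 36.3
tool_pos: [0.4509, -0.2708, 0.1465]
tool_rot: [0.977, -0.212, 0.0, 0.0]
force: [-0.2, -0.1, -0.2]
opening: 1.0
grip_force: 0.0
[ 0.45095624 -0.27080284  0.14651863]
tin [ 0.4694 -0.4106] 159.6 98 56  redfrac 0.15
tin [ 0.4521 -0.2705] -24.4 96 56  redfrac 0.08
tin [ 0.4812 -0.1352] -166.5 64 64 cut redfrac 0.23
turn [-0.   -0.   -0.09] shift mm [  0.9  -0.7 143.5] q6 ~ 1.41
turn [ -0.     0.   179.91] shift mm [ -0.9   0.7 143.5] q6 ~ 4.55
```

```bash
python3 -m inch '[[[0.0009,-0.0007,0.03],[0,0,0],0.0881],[[0,0,0.04],[0,0,0],0.0881],[[0,0,0.04],[0,0,0],0.0881],[[0,0,0.02],[0,0,0],0.0881],[[0,0,0.009],[0,0,0],0.0881],[[0,0,0.003],[0,0,0],0.0881],[[0,0,0],[0,0,0],0.05],[[0,0,0],[0,0,0],0.03],[[0,0,0],[0,0,0],0.03],[[0,0,0],[0,0,0],0.03]]'  && python3 -m inch '[[[0,0,0],[0,0,0],0.03],[[0,0,0],[0,0,0],0.03],[[0,0,-0.02],[0,0,0],0.03],[[0,0,-0.04],[0,0,0],0.03],[[0,0,-0.05],[0,0,0],0.03],[[0,0,-0.05],[0,0,0],0.03],[[0,0,-0.04],[0,0,0],0.03],[[0,0,-0.02],[0,0,0],0.03],[[0,0,0],[0,0,0],0.03],[[0,0,0],[0,0,0],0.03]]'; python3 - <<'E'
from h import *
plan([.626,.0595,.22],-87.1)
E
```

```text
time: 37.6
tool_pos: [0.4525, -0.2708, 0.0051]
tool_rot: [0.977, -0.212, 0.0, 0.0]
force: [-0.7, 0.2, 2.3]
opening: 0.609
grip_force: 25.0
time: 38.85
tool_pos: [0.4512, -0.2699, 0.2227]
tool_rot: [0.977, -0.212, -0.001, -0.0]
force: [0.5, 1.1, -1.4]
opening: 0.611
grip_force: 25.0
turn [ -0.06   0.14 -27.39] shift mm [ 191.2 -320.2    2.7] q6 ~ 0.93
turn [1.9000e-01 8.0000e-02 1.5261e+02] shift mm [-191.2  320.2    2.7] q6 ~ 4.08
```

```bash
python3 -m inch '[[[0,0,0],[0,0,-9.13],0.03],[[0,0,0],[0,0,-9.13],0.03],[[0,0,0],[0,0,-9.13],0.03],[[0.0239,-0.04,0],[0,0,0],0.03],[[0.0239,-0.04,0],[0,0,0],0.03],[[0.0239,-0.04,0],[0,0,0],0.03],[[0.0239,-0.04,0],[0,0,0],0.03],[[0.0239,-0.04,0],[0,0,0],0.03],[[0.0239,-0.04,0],[0,0,0],0.03],[[0.0239,-0.04,0],[0,0,0],0.03]]' >/dev/null && python3 -m inch '[[[0.0239,-0.04,0],[0,0,0],0.03],[[0,0,0],[0,0,0],0.03],[[0,0,0],[0,0,0],0.03],[[0,0,0],[0,0,0],0.03],[[0,0,0],[0,0,0],0.03],[[0,0,0],[0,0,0],0.03],[[0,0,0],[0,0,0],0.03],[[0,0,0],[0,0,0],0.03],[[0,0,0],[0,0,0],0.03],[[0,0,0],[0,0,0],0.03]]';python3 mouth.py
```

```text
time: 41.35
tool_pos: [0.6268, 0.0588, 0.2245]
tool_rot: [1.0, 0.025, -0.0, -0.0]
force: [0.3, 0.3, -2.1]
opening: 0.609
grip_force: 25.0
turn [-0.    0.    0.01] shift mm [-0.8 -0.7 24.5] q6 ~ 1.57
turn [  -0.     -0.   -179.99] shift mm [ 0.8  0.7 24.5] q6 ~ -1.57
pred far edge [278.9 171.5] mm/px 0.3921568627450981
edges [(132, 93, 119), (136, 111, 94), (147, 110, 159), (174, 104, 121)]
```

```bash
python3 -m inch '[[[-0.0004,-0.0007,0.02],[0,0,0],0.03],[[0,0,0.02],[0,0,0],0.03],[[0,0,0.012],[0,0,0],0.03],[[0,0,0.01],[0,0,0],0.03],[[0,0,0.01],[0,0,0],0.03],[[0,0,0.01],[0,0,0],0.03],[[0,0,0.01],[0,0,0],0.03],[[0,0,0.01],[0,0,0],0.03],[[0,0,0.007],[0,0,0],0.03],[[0,0,0],[0,0,0],0.03]]' && python3 -m inch '[[[0,0,0],[0,0,0],0.065],[[0,0,0],[0,0,0],0.075],[[0,0,0],[0,0,0],0.08],[[0,0,0],[0,0,0],0.08],[[0,0,0],[0,0,0],0.08],[[0,0,-0.03],[0,0,0],0.08],[[0,0,-0.04],[0,0,0],0.08],[[0,0,-0.05],[0,0,0],0.0881],[[0,0,-0.05],[0,0,0],0.0881],[[0,0,-0.03],[0,0,0],0.0881]]'; python3 - <<'E'
from h import *
im,c=snap('top','t14.png');tins(im,c)
snap('wrist','w14.png')
plan([.4705,-.4115,.15],69)
E
```

```text
time: 42.65
tool_pos: [0.6258, 0.0594, 0.1147]
tool_rot: [1.0, 0.025, -0.001, 0.0]
force: [0.2, -0.5, -1.1]
opening: 0.609
grip_force: 25.0
time: 43.9
tool_pos: [0.6273, 0.0595, 0.3192]
tool_rot: [1.0, 0.025, 0.002, -0.0]
force: [-0.8, 0.4, 0.2]
opening: 0.999
grip_force: 0.0
tin [ 0.4711 -0.4092] 157.9 [51, 92] [413, 246]
tin [ 0.4642 -0.1302] -166.3 [51, 94] [318, 251]
turn [ 7.0000e-01 -1.5000e-01 -1.5609e+02] shift mm [ -21.2 -496.4  170.9] q6 ~ -1.15
turn [-0.11 -0.51 23.9 ] shift mm [ 21.2 496.4 170.9] q6 ~ 1.99
```

```bash
python3 -m inch '[[[0,0,0],[0,0,7.97],0.0881],[[0,0,0],[0,0,7.97],0.0881],[[0,0,0],[0,0,7.97],0.0881],[[0.0021,0.0496,0],[0,0,0],0.0881],[[0.0021,0.0496,0],[0,0,0],0.0881],[[0.0021,0.0496,0],[0,0,0],0.0881],[[0.0021,0.0496,0],[0,0,0],0.0881],[[0.0021,0.0496,0],[0,0,0],0.0881],[[0.0021,0.0496,0],[0,0,0],0.0881],[[0.0021,0.0496,0.03],[0,0,0],0.0881]]' >/dev/null && python3 -m inch '[[[0.0021,0.0496,0.03],[0,0,0],0.0881],[[0.0021,0.0496,0.03],[0,0,0],0.0881],[[0.0021,0.0496,0.03],[0,0,0],0.0881],[[0,0,0.03],[0,0,0],0.0881],[[0,0,0.019],[0,0,0],0.0881],[[0,0,0],[0,0,0],0.0881],[[0,0,0],[0,0,0],0.0881],[[0,0,0],[0,0,0],0.0881],[[0,0,0],[0,0,0],0.0881],[[0,0,0],[0,0,0],0.0881]]'; python3 near.py
```

```text
time: 46.5
tool_pos: [0.4685, -0.4113, 0.1473]
tool_rot: [0.983, -0.182, 0.001, 0.0]
force: [0.6, 0.4, -0.8]
opening: 1.0
grip_force: 0.0
[ 0.46847108 -0.411198    0.14707479]
tin [ 0.4699 -0.4137] 159.0 99 56  redfrac 0.16
turn [ 8.0e-02  3.0e-02 -1.8e+02] shift mm [ -2.2  -1.8 144.1] q6 ~ -1.96
turn [ 0.02 -0.05  0.  ] shift mm [  2.2   1.8 144.1] q6 ~ 1.18
```

```bash
python3 -m inch '[[[0.0013,0.0018,0.03],[0,0,0],0.0881],[[0,0,0.04],[0,0,0],0.0881],[[0,0,0.04],[0,0,0],0.0881],[[0,0,0.02],[0,0,0],0.0881],[[0,0,0.009],[0,0,0],0.0881],[[0,0,0.003],[0,0,0],0.0881],[[0,0,0],[0,0,0],0.05],[[0,0,0],[0,0,0],0.03],[[0,0,0],[0,0,0],0.03],[[0,0,0],[0,0,0],0.03]]'  && python3 -m inch '[[[0,0,0],[0,0,0],0.03],[[0,0,0],[0,0,0],0.03],[[0,0,-0.02],[0,0,0],0.03],[[0,0,-0.04],[0,0,0],0.03],[[0,0,-0.05],[0,0,0],0.03],[[0,0,-0.05],[0,0,0],0.03],[[0,0,-0.04],[0,0,0],0.03],[[0,0,-0.02],[0,0,0],0.03],[[0,0,0],[0,0,0],0.03],[[0,0,0],[0,0,0],0.03]]'; python3 - <<'E'
from h import *
plan([.626,.0595,.22],-111)
E
```

```text
time: 47.8
tool_pos: [0.4691, -0.4135, 0.0051]
tool_rot: [0.983, -0.182, 0.0, 0.0]
force: [-1.1, -0.3, 2.7]
opening: 0.608
grip_force: 25.0
time: 49.05
tool_pos: [0.4678, -0.4124, 0.2222]
tool_rot: [0.983, -0.182, -0.002, -0.001]
force: [-0.4, -0.7, -1.7]
opening: 0.609
grip_force: 25.0
turn [-0.08  0.19 -0.01] shift mm [ -21.4 -497.2    2.2] q6 ~ 1.17
turn [3.0000e-01 1.2000e-01 1.7999e+02] shift mm [ 21.4 497.2   2.2] q6 ~ 4.32
```

```bash
python3 -m inch '[[[-0.0021,-0.0497,0],[0,0,0],0.03],[[-0.0021,-0.0497,0],[0,0,0],0.03],[[-0.0021,-0.0497,0],[0,0,0],0.03],[[-0.0021,-0.0497,0],[0,0,0],0.03],[[-0.0021,-0.0497,0],[0,0,0],0.03],[[-0.0021,-0.0497,0],[0,0,0],0.03],[[-0.0021,-0.0497,0],[0,0,0],0.03],[[-0.0021,-0.0497,0],[0,0,0],0.03],[[-0.0021,-0.0497,0],[0,0,0],0.03],[[-0.0021,-0.0497,0],[0,0,0],0.03]]' >/dev/null && python3 -m inch '[[[0,0,0],[0,0,-10.2],0.03],[[0,0,0],[0,0,-10.2],0.03],[[0,0,0],[0,0,-10.2],0.03],[[0,0,0],[0,0,-10.2],0.03],[[0,0,0],[0,0,-10.2],0.03],[[0,0,0],[0,0,-10.2],0.03],[[0,0,0],[0,0,-10.2],0.03],[[0,0,0],[0,0,-10.2],0.03],[[0,0,0],[0,0,-10.2],0.03],[[0,0,0],[0,0,-10.2],0.03]]' >/dev/null && python3 -m inch '[[[0,0,0],[0,0,-10.2],0.03],[[0,0,0],[0,0,-10.2],0.03],[[0,0,0],[0,0,-10.2],0.03],[[0,0,0],[0,0,-10.2],0.03],[[0,0,0],[0,0,-10.2],0.03],[[0,0,0],[0,0,-10.2],0.03],[[0,0,0],[0,0,-10.2],0.03],[[0,0,0],[0,0,-10.2],0.03],[[0,0,0],[0,0,-10.2],0.03],[[0,0,0],[0,0,-10.2],0.03]]'; python3 mouth.py
```

```text
time: 52.8
tool_pos: [0.6258, 0.0581, 0.2212]
tool_rot: [-0.029, 1.0, -0.0, -0.003]
force: [0.5, 0.2, -0.4]
opening: 0.611
grip_force: 25.0
turn [   0.48   -0.   -179.57] shift mm [ 0.3 -1.4 21.2] q6 ~ -4.71
turn [-0.   -0.31  0.43] shift mm [-0.3  1.4 21.2] q6 ~ -1.57
pred far edge [279.  172.7] mm/px 0.3921568627450981
edges [(133, 56, 72)]
```

```bash
python3 -m inch '[[[-0.0002,0.0013,0.02],[0,0,0.4],0.03],[[0,0,0.02],[0,0,0],0.03],[[0,0,0.01],[0,0,0],0.03],[[0,0,0.01],[0,0,0],0.03],[[0,0,0.01],[0,0,0],0.03],[[0,0,0.01],[0,0,0],0.03],[[0,0,0.01],[0,0,0],0.03],[[0,0,0.01],[0,0,0],0.03],[[0,0,0.004],[0,0,0],0.03],[[0,0,0],[0,0,0],0.03]]'
```

```text
time: 54.1
tool_pos: [0.6289, 0.0596, 0.1247]
tool_rot: [-0.023, 1.0, 0.0, 0.002]
force: [-7.2, -1.4, 20.3]
opening: 0.609
grip_force: 25.0
```

```bash
python3 -m inch '[[[0,0,-0.02],[0,0,0],0.03],[[0,0,-0.02],[0,0,0],0.03],[[0,0,-0.02],[0,0,0],0.03],[[0,0,-0.02],[0,0,0],0.03],[[0,0,-0.024],[0,0,0],0.03],[[0,0,0],[0,0,0],0.03],[[0,0,0],[0,0,0],0.03],[[0,0,0],[0,0,0],0.03],[[0,0,0],[0,0,0],0.03],[[0,0,0],[0,0,0],0.03]]'; python3 mouth.py; python3 - <<'E'
from h import *
im,c=snap('wrist','w15.png')
a=cv2.resize(im[60:380,180:400,::-1],None,fx=1.7,fy=1.7)
b=cv2.imread('pics/w14.png')[60:380,180:400];b=cv2.resize(b,None,fx=1.7,fy=1.7)
cv2.imwrite('pics/cr15.png',np.hstack([a,b]))
s=arm.get_state();Rt=R.from_quat(s['tool_rot']).as_matrix();p=np.array(s['tool_pos'])
for d in(.046,.05,.054): print(d,[np.round((proj(c,p+Rt@np.array([d,y,-.025]))-np.array([180,60]))*1.7,1) for y in(-.027,.027)])
E
```

```text
time: 55.35
tool_pos: [0.6272, 0.0595, 0.2238]
tool_rot: [-0.023, 1.0, -0.0, -0.001]
force: [0.2, 0.1, -1.6]
opening: 0.609
grip_force: 25.0
turn [-1.0000e-01  0.0000e+00  1.7969e+02] shift mm [-1.2 -0.1 23.8] q6 ~ 1.58
turn [-0.   -0.06 -0.31] shift mm [ 1.2  0.1 23.8] q6 ~ -1.57
pred far edge [279.8 172.9] mm/px 0.3921568627450981
edges [(130, 49, 69)]
0.046 [array([ 53.1, 209.1]), array([286.3, 208.9])]
0.05 [array([ 52. , 192.1]), array([287.3, 191.9])]
0.054 [array([ 50.9, 174.7]), array([288.4, 174.5])]
```

View pics/cr15.png

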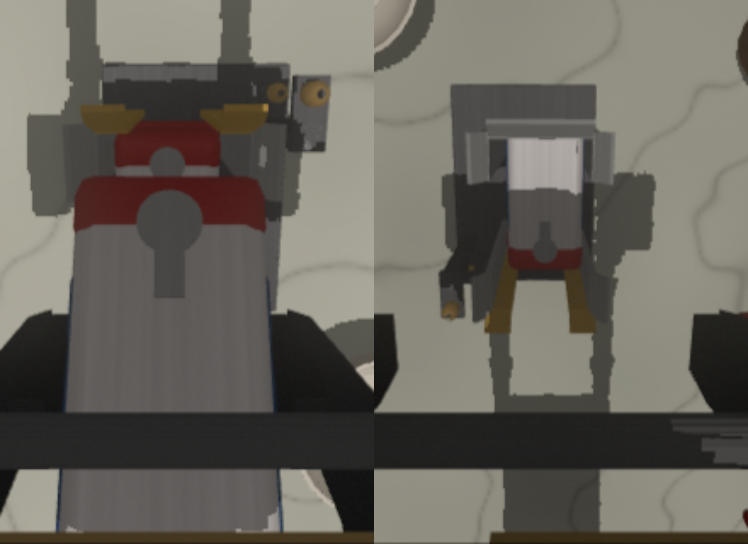

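The right panel shows the stack flat and square, with red ends to the front. The left panel shows the held tin pitched in the grip, red end down (its width narrows from 217 to 190 px). I'll set it down on free table, let it lie flat and regrasp it.

```bash
python3 -m inch '[[[0.015,-0.04,0],[0,0,0],0.03],[[0,-0.05,0],[0,0,0],0.03],[[0,-0.05,0],[0,0,0],0.03],[[0,-0.05,0.02],[0,0,0],0.03],[[0,0,0.04],[0,0,0],0.03],[[0,0,0.05],[0,0,0],0.03],[[0,0,0.05],[0,0,0],0.03],[[0,0,0.03],[0,0,0],0.03],[[0,0,0],[0,0,0],0.03],[[0,0,0],[0,0,0],0.03]]' && python3 -m inch '[[[0,0,0.006],[0,0,0],0.03],[[0,0,0.006],[0,0,0],0.03],[[0,0,0.006],[0,0,0],0.03],[[0,0,0.004],[0,0,0],0.03],[[0,0,0.004],[0,0,0],0.03],[[0,0,0],[0,0,0],0.065],[[0,0,0],[0,0,0],0.0881],[[0,0,0],[0,0,0],0.0881],[[0,0,0],[0,0,0],0.0881],[[0,0,0],[0,0,0],0.0881]]' 5 && python3 -m inch '[[[0,0,-0.02],[0,0,0],0.0881],[[0,0,-0.03],[0,0,0],0.0881],[[0,0,-0.04],[0,0,0],0.0881],[[0,0,-0.04],[0,0,0],0.0881],[[0,0,-0.012],[0,0,0],0.0881],[[0,0,0],[0,0,0],0.0881],[[0,0,0],[0,0,0],0.0881],[[0,0,0],[0,0,0],0.0881],[[0,0,0],[0,0,0],0.0881],[[0,0,0],[0,0,0],0.0881]]'; sed 's/snap(.wrist.)/snap("wrist","w16.png")/' near.py > near1.py; python3 near1.py
```

```text
time: 56.7
tool_pos: [0.6221, -0.1312, 0.0358]
tool_rot: [-0.023, 1.0, -0.0, 0.001]
force: [0.8, -0.5, -0.2]
opening: 0.611
grip_force: 25.0
time: 57.95
tool_pos: [0.6211, -0.131, 0.0086]
tool_rot: [-0.023, 1.0, -0.0, 0.0]
force: [0.2, 0.4, 0.9]
opening: 0.999
grip_force: 0.0
time: 59.2
tool_pos: [0.6208, -0.1309, 0.1498]
tool_rot: [-0.023, 1.0, 0.0, -0.001]
force: [0.1, 0.1, -0.1]
opening: 1.001
grip_force: 0.0
[ 0.62091008 -0.13093435  0.1500396 ]
tin [ 0.6209 -0.1309] 2.5 99 56  redfrac 0.16
turn [ 6.0000e-02  2.0000e-02 -1.7991e+02] shift mm [ -0.  -0. 147.] q6 ~ -5.0
turn [ 0.01 -0.04  0.09] shift mm [  0.   0. 147.] q6 ~ -1.86
```

The tin lies flat at the tool centre. The jam came from the tool being about 2.5 mm too far +x: fast rows get clipped and the pose hadn't settled. I'll regrasp more firmly and correct x above the mouth.

```bash
python3 -m inch '[[[-0.0004,0,0.03],[0,0,0],0.0881],[[0,0,0.04],[0,0,0],0.0881],[[0,0,0.04],[0,0,0],0.0881],[[0,0,0.02],[0,0,0],0.0881],[[0,0,0.012],[0,0,0],0.0881],[[0,0,0.003],[0,0,0],0.0881],[[0,0,0],[0,0,0],0.05],[[0,0,0],[0,0,0],0.03],[[0,0,0],[0,0,0],0.03],[[0,0,0],[0,0,0],0.03]]' 40 && python3 -m inch '[[[0,0,0],[0,0,0],0.03],[[0,0,-0.02],[0,0,0],0.03],[[0,0,-0.04],[0,0,0],0.03],[[0,0,-0.05],[0,0,0],0.03],[[0,0,-0.05],[0,0,0],0.03],[[0,0,-0.03],[0,0,0],0.03],[[0,0,-0.02],[0,0,0],0.03],[[0,0.03,0],[0,0,0],0.03],[[0,0.03,0],[0,0,0],0.03],[[0,0.03,0],[0,0,0],0.03]]' && python3 -m inch '[[[0,0.03,0],[0,0,0],0.03],[[0,0.03,0],[0,0,0],0.03],[[0,0.03,0],[0,0,0],0.03],[[0,0.0105,0],[0,0,0],0.03],[[0,0,0.01],[0,0,0],0.03],[[0,0,0.01],[0,0,0],0.03],[[0,0,0],[0,0,0],0.03],[[0,0,0],[0,0,0],0.03],[[0,0,0],[0,0,0],0.03],[[0,0,0],[0,0,0],0.03]]'; python3 - <<'E'
from h import *
plan([.6257,.0595,.18],92.9)
E
```

```text
time: 60.5
tool_pos: [0.6219, -0.131, 0.0062]
tool_rot: [-0.023, 1.0, -0.0, 0.0]
force: [0.5, -0.6, 2.3]
opening: 0.609
grip_force: 40.0
time: 61.75
tool_pos: [0.6165, -0.0402, 0.2149]
tool_rot: [-0.022, 1.0, 0.0, -0.001]
force: [-0.1, -0.0, -1.1]
opening: 0.606
grip_force: 40.0
time: 63.0
tool_pos: [0.6131, 0.0592, 0.1959]
tool_rot: [-0.023, 1.0, 0.0, 0.0]
force: [-0.7, -0.5, -1.8]
opening: 0.612
grip_force: 40.0
turn [ 0.    0.04 -0.32] shift mm [-12.6  -0.4  15.9] q6 ~ -1.57
turn [ 7.0000e-02 -0.0000e+00  1.7968e+02] shift mm [12.6  0.4 15.9] q6 ~ 1.58
```

```bash
python3 -m inch '[[[-0.0063,-0.0002,0],[0,0,-0.3],0.03],[[-0.0063,-0.0002,0],[0,0,0],0.03],[[0,0,0],[0,0,0],0.03],[[0,0,0.01],[0,0,0],0.03],[[0,0,0.01],[0,0,0],0.03],[[0,0,0.01],[0,0,0],0.03],[[0,0,0.01],[0,0,0],0.03],[[0,0,0],[0,0,0],0.03],[[0,0,0],[0,0,0],0.03],[[0,0,0],[0,0,0],0.03]]'
```

```text
time: 64.25
tool_pos: [0.6253, 0.0596, 0.1558]
tool_rot: [-0.025, 1.0, 0.0, -0.0]
force: [0.0, 0.4, -1.9]
opening: 0.607
grip_force: 40.0
```

```bash
python3 -m inch '[[[0,0,0.01],[0,0,0],0.03],[[0,0,0.01],[0,0,0],0.03],[[0,0,0.01],[0,0,0],0.03],[[0,0,0.005],[0,0,0],0.03],[[0,0,0],[0,0,0],0.03],[[0,0,0],[0,0,0],0.03],[[0,0,0],[0,0,0],0.03],[[0,0,0],[0,0,0],0.03],[[0,0,0],[0,0,0],0.03],[[0,0,0],[0,0,0],0.03]]'
```

```text
time: 65.5
tool_pos: [0.6253, 0.0596, 0.1205]
tool_rot: [-0.025, 1.0, -0.0, -0.0]
force: [-1.9, -0.6, -2.4]
opening: 0.613
grip_force: 40.0
```

```bash
python3 -m inch '[[[0,0,0],[0,0,0],0.065],[[0,0,0],[0,0,0],0.075],[[0,0,0],[0,0,0],0.08],[[0,0,0],[0,0,0],0.08],[[0,0,0],[0,0,0],0.08],[[0,0,-0.03],[0,0,0],0.08],[[0,0,-0.04],[0,0,0],0.08],[[0,0,-0.05],[0,0,0],0.0881],[[0,0,-0.05],[0,0,0],0.0881],[[0,0,-0.03],[0,0,0],0.0881]]'; python3 - <<'E'
from h import *
im,c=snap('top','t17.png');tins(im,c)
im,c=snap('wrist','w17.png');tins2(im,c,z=.124);tins(im,c,z=.124,thr=110)
plan([.468,-.1335,.15],104.5)
E
```

```text
time: 66.75
tool_pos: [0.6263, 0.0596, 0.3241]
tool_rot: [-0.025, 1.0, 0.0, 0.002]
force: [0.5, 0.3, 1.0]
opening: 0.996
grip_force: 0.0
tin [ 0.4641 -0.13  ] -166.6 [51, 94] [318, 251]
tin [0.6382 0.0662] 2.8 138 104  redfrac 0.09
tin [ 0.7216 -0.1176] -87.2 57 24 cut redfrac 1.0
turn [ -0.05   0.51 -11.61] shift mm [ 202.9 -147.1  175.8] q6 ~ -1.77
turn [7.5000e-01 7.0000e-02 1.6839e+02] shift mm [-202.9  147.1  175.8] q6 ~ 1.37
```

```bash
python3 -m inch '[[[0,0,0],[0,0,-5.8],0.0881],[[0,0,0],[0,0,-5.8],0.0881],[[0.0254,-0.0184,0],[0,0,0],0.0881],[[0.0254,-0.0184,0],[0,0,0],0.0881],[[0.0254,-0.0184,0],[0,0,0],0.0881],[[0.0254,-0.0184,0],[0,0,0],0.0881],[[0.0254,-0.0184,0.02],[0,0,0],0.0881],[[0.0254,-0.0184,0.03],[0,0,0],0.0881],[[0.0254,-0.0184,0.03],[0,0,0],0.0881],[[0.0254,-0.0184,0.03],[0,0,0],0.0881]]' >/dev/null && python3 -m inch '[[[0,0,0.03],[0,0,0],0.0881],[[0,0,0.03],[0,0,0],0.0881],[[0,0,0.004],[0,0,0],0.0881],[[0,0,0],[0,0,0],0.0881],[[0,0,0],[0,0,0],0.0881],[[0,0,0],[0,0,0],0.0881],[[0,0,0],[0,0,0],0.0881],[[0,0,0],[0,0,0],0.0881],[[0,0,0],[0,0,0],0.0881],[[0,0,0],[0,0,0],0.0881]]'; python3 near.py
```

```text
time: 69.35
tool_pos: [0.4655, -0.1338, 0.1465]
tool_rot: [-0.126, 0.992, 0.0, -0.0]
force: [-0.7, -0.2, -0.4]
opening: 0.998
grip_force: 0.0
[ 0.46551357 -0.13378595  0.14647559]
tin [ 0.4615 -0.1334] -165.2 98 56  redfrac 0.09
turn [ 0.   -0.   -0.31] shift mm [  3.8   1.4 143.5] q6 ~ -2.16
turn [-1.0000e-02 -1.0000e-02  1.7969e+02] shift mm [ -3.8  -1.4 143.5] q6 ~ 0.98
```

```bash
python3 -m inch '[[[0.0038,0.0014,0.03],[0,0,-0.3],0.0881],[[0,0,0.04],[0,0,0],0.0881],[[0,0,0.04],[0,0,0],0.0881],[[0,0,0.02],[0,0,0],0.0881],[[0,0,0.009],[0,0,0],0.0881],[[0,0,0.003],[0,0,0],0.0881],[[0,0,0],[0,0,0],0.05],[[0,0,0],[0,0,0],0.03],[[0,0,0],[0,0,0],0.03],[[0,0,0],[0,0,0],0.03]]' 40 && python3 -m inch '[[[0,0,0],[0,0,0],0.03],[[0,0,0],[0,0,0],0.03],[[0,0,-0.02],[0,0,0],0.03],[[0,0,-0.04],[0,0,0],0.03],[[0,0,-0.05],[0,0,0],0.03],[[0,0,-0.05],[0,0,0],0.03],[[0,0,-0.04],[0,0,0],0.03],[[0,0,-0.02],[0,0,0],0.03],[[0,0,0],[0,0,0],0.03],[[0,0,0],[0,0,0],0.03]]'; python3 - <<'E'
from h import *
plan([.6257,.0595,.22],104.8)
E
```

```text
time: 70.65
tool_pos: [0.4619, -0.1335, 0.005]
tool_rot: [-0.129, 0.992, -0.0, 0.0]
force: [0.5, 0.6, 2.6]
opening: 0.609
grip_force: 40.0
time: 71.9
tool_pos: [0.4605, -0.1331, 0.2228]
tool_rot: [-0.129, 0.992, 0.001, -0.001]
force: [0.3, 0.3, -0.5]
opening: 0.607
grip_force: 40.0
turn [ 0.08 -0.12 -0.01] shift mm [-208.9  144.     2.8] q6 ~ -2.16
turn [-1.9000e-01 -1.2000e-01  1.7999e+02] shift mm [ 208.9 -144.     2.8] q6 ~ 0.98
```

```bash
python3 -m inch '[[[-0.0261,0.018,0],[0,0,0],0.03],[[-0.0261,0.018,0],[0,0,0],0.03],[[-0.0261,0.018,0],[0,0,0],0.03],[[-0.0261,0.018,0],[0,0,0],0.03],[[-0.0261,0.018,0],[0,0,0],0.03],[[-0.0261,0.018,0],[0,0,0],0.03],[[-0.0261,0.018,0],[0,0,0],0.03],[[-0.0261,0.018,0],[0,0,0],0.03],[[0,0,0],[0,0,10.1],0.03],[[0,0,0],[0,0,10.1],0.03]]' >/dev/null && python3 -m inch '[[[0,0,0],[0,0,10.1],0.03],[[0,0,0],[0,0,10.1],0.03],[[0,0,0],[0,0,10.1],0.03],[[0,0,0],[0,0,10.1],0.03],[[0,0,0],[0,0,10.1],0.03],[[0,0,0],[0,0,10.1],0.03],[[0,0,0],[0,0,10.1],0.03],[[0,0,0],[0,0,10.1],0.03],[[0,0,0],[0,0,10.1],0.03],[[0,0,0],[0,0,10.1],0.03]]' >/dev/null && python3 -m inch '[[[0,0,0],[0,0,10.1],0.03],[[0,0,0],[0,0,10.1],0.03],[[0,0,0],[0,0,10.1],0.03],[[0,0,0],[0,0,10.1],0.03],[[0,0,0],[0,0,10.1],0.03],[[0,0,0],[0,0,10.1],0.03],[[0,0,0],[0,0,10.1],0.03],[[0,0,0],[0,0,0],0.03],[[0,0,0],[0,0,0],0.03],[[0,0,0],[0,0,0],0.03]]'; python3 - <<'E'
from h import *
plan([.6257,.0595,.18],-87.1)
E
```

```text
time: 75.65
tool_pos: [0.6264, 0.0591, 0.2239]
tool_rot: [1.0, 0.026, -0.0, 0.0]
force: [-0.4, -0.3, -1.6]
opening: 0.609
grip_force: 40.0
turn [0.   0.05 0.09] shift mm [-0.7 -0.4 43.9] q6 ~ 1.57
turn [-8.0000e-02  0.0000e+00 -1.7991e+02] shift mm [ 0.7  0.4 43.9] q6 ~ -1.57
```

```bash
python3 -m inch '[[[-0.0007,-0.0004,0.02],[0,0,0],0.03],[[0,0,0.02],[0,0,0],0.03],[[0,0,0.01],[0,0,0],0.03],[[0,0,0.01],[0,0,0],0.03],[[0,0,0.01],[0,0,0],0.03],[[0,0,0.01],[0,0,0],0.03],[[0,0,0.007],[0,0,0],0.03],[[0,0,0],[0,0,0],0.03],[[0,0,0],[0,0,0],0.03],[[0,0,0],[0,0,0],0.03]]'
```

```text
time: 76.9
tool_pos: [0.6263, 0.0595, 0.1381]
tool_rot: [1.0, 0.025, 0.001, 0.0]
force: [0.0, 0.1, -1.8]
opening: 0.611
grip_force: 40.0
```

```bash
python3 -m inch '[[[0,0,0],[0,0,0],0.065],[[0,0,0],[0,0,0],0.075],[[0,0,0],[0,0,0],0.08],[[0,0,0],[0,0,0],0.08],[[0,0,0],[0,0,0],0.08],[[0,0,-0.03],[0,0,0],0.08],[[0,0,-0.04],[0,0,0],0.08],[[0,0,-0.05],[0,0,0],0.0881],[[0,0,-0.05],[0,0,0],0.0881],[[0,0,-0.03],[0,0,0],0.0881]]'; python3 - <<'E'
from h import *
im,c=snap('wrist','w18.png');s=arm.get_state()
Rt=R.from_quat(s['tool_rot']);rel=Rt.inv().apply(np.array(c['origin'])-s['tool_pos']);rr=Rt.inv()*R.from_matrix(att(c))
R4=R.from_quat([0.768,0.64,-.001,0]);c4=dict(c);c4['origin']=np.array([.5986,.3148,.3517])+R4.apply(rel);c4['attitude']=(R4*rr).as_quat()
print('high',onz(c4,166,146,.128),'low',onz(c4,187,139,.043),'panel top far end',onz(c4,67,173,.148),'near',onz(c4,150,153,.148))
tins(im,c,z=.152,thr=140);tins2(im,c,z=.152)
g=cv2.medianBlur(im,5).astype(float);col=g[:,281]
k,l,st,ce=cv2.connectedComponentsWithStats(((g[...,0]>45)&(g[...,0]>1.8*g[...,1])).astype(np.uint8))
for i in range(1,k):
    if st[i,4]>100: print('red',st[i],onz(c,*ce[i],.15))
im,c=snap('top','t18.png');tins(im,c,z=.152)
E
```

```text
time: 78.15
tool_pos: [0.6268, 0.0596, 0.3412]
tool_rot: [1.0, 0.025, 0.002, -0.0]
force: [0.4, -0.3, 0.1]
opening: 1.004
grip_force: 0.0
high [0.47661024 0.37043889 0.128     ] low [0.47692209 0.37108286 0.043     ] panel top far end [0.36744989 0.36254866 0.148     ] near [0.46471206 0.36711647 0.148     ]
tin [ 0.7433 -0.1033] 92.8 56 52  redfrac 1.0
tin [0.6343 0.0657] 2.9 142 96  redfrac 0.04
red [ 421   47   58   58 2536] [ 0.74449694 -0.10444223  0.15      ]
red [256 213  47  13 423] [0.58360944 0.05766577 0.15      ]
red [394 350  17  23 174] [ 0.39948803 -0.11037119  0.15      ]
```

```bash
python3 - <<'E'
from h import *
plan([.415,.3665,.27],-86)
E
```

```text
turn [ 0.   -0.51 -1.11] shift mm [-191.1 -321.    72.9] q6 ~ 1.56
turn [ -0.8   -0.   178.89] shift mm [191.1 321.   72.9] q6 ~ 4.7
```

```bash
python3 -m inch '[[[-0.0191,-0.0321,0],[0,0,-1.1],0.0881],[[-0.0191,-0.0321,0],[0,0,0],0.0881],[[-0.0191,-0.0321,0],[0,0,0],0.0881],[[-0.0191,-0.0321,0],[0,0,0],0.0881],[[-0.0191,-0.0321,0],[0,0,0],0.0881],[[-0.0191,-0.0321,0],[0,0,0],0.0881],[[-0.0191,-0.0321,0],[0,0,0],0.0881],[[-0.0191,-0.0321,0],[0,0,0],0.0881],[[-0.0191,-0.0321,0.02],[0,0,0],0.0881],[[-0.0191,-0.0321,0.02],[0,0,0],0.0881]]'>/dev/null && python3 -m inch '[[[0,0,0.02],[0,0,0],0.0881],[[0,0,0.013],[0,0,0],0.0881],[[0,0,0],[0,0,0],0.0881],[[0,0,0],[0,0,0],0.0881],[[0,0,0],[0,0,0],0.0881],[[0,0,0],[0,0,0],0.0881],[[0,0,0],[0,0,0],0.0881],[[0,0,0],[0,0,0],0.0881],[[0,0,0],[0,0,0],0.0881],[[0,0,0],[0,0,0],0.0881]]'; python3 - <<'E'
from h import *
im,c=snap('wrist','w19.png');np.save('w19.npy',c,allow_pickle=True)
h=cv2.cvtColor(im,cv2.COLOR_RGB2HSV).astype(int)
for nm,f in(('brass',lambda h,s,v:(h>10)&(h<28)&(s>110)&(v>40)),('green',lambda h,s,v:(h>50)&(h<85)&(s>70)&(v>20))):
    for m,st,ce in blobs(im,f,30):
        r=cv2.minAreaRect(np.argwhere(m)[:,::-1].astype(np.float32));print(nm,st,ce.round(1),r)
for q in([.4768,.3708,.128],[.4768,.3708,.043],[.415,.3665,.148],[.365,.363,.148],[.465,.3695,.148]): print(q,np.round(proj(c,q),1))
E
```

```text
time: 80.75
tool_pos: [0.4136, 0.3669, 0.2645]
tool_rot: [0.999, 0.035, -0.0, 0.0]
force: [0.5, -0.8, 0.4]
opening: 0.997
grip_force: 0.0
brass [263   0  20  28 292] [272.7  10.8] ((272.5, 13.5), (27.0, 19.0), 90.0)
brass [269  28  10   8  36] [274.1  31.8] ((273.5, 31.5), (7.0, 9.0), 90.0)
brass [273  32  18  19  89] [281.9  42.2] ((280.086181640625, 42.465518951416016), (19.498010635375977, 13.555760383605957), 68.19859313964844)
brass [526  51  34   8 113] [543.3  55.5] ((542.6157836914062, 55.455650329589844), (4.903502941131592, 33.602535247802734), 83.0887680053711)
brass [286  55  13  11  34] [290.4  59.9] ((290.7241516113281, 60.68965148925781), (12.998673439025879, 7.056422710418701), 21.801410675048828)
brass [509  58  15  12 133] [515.9  64. ] ((516.0576782226562, 63.7884635925293), (9.805807113647461, 15.49317455291748), 78.69007110595703)
brass [295  62  18  15  76] [304.   69.5] ((303.5, 69.0), (14.0, 17.0), 90.0)
brass [265 113  24  27 359] [276.7 126.5] ((276.75, 125.25000762939453), (24.041629791259766, 23.33452033996582), 45.0)
brass [  52  288   42   64 1211] [ 67.9 320. ] ((71.12213134765625, 319.3102111816406), (35.028411865234375, 65.80374908447266), 12.200469017028809)
brass [ 466  288   41   64 1203] [490.7 319.9] ((487.4416198730469, 319.41412353515625), (65.65916442871094, 35.065486907958984), 78.9964599609375)
brass [ 248  366  312   13 2170] [433.6 374.4] ((403.5, 372.0), (12.0, 311.0), 90.0)
green [270 141  15  41 540] [277.4 160.5] ((277.0, 161.0), (40.0, 14.0), 90.0)
[0.4768, 0.3708, 0.128] [279.7 123.3]
[0.4768, 0.3708, 0.043] [279.6 121. ]
[0.415, 0.3665, 0.148] [279.7 198.1]
[0.365, 0.363, 0.148] [279.7 251.5]
[0.465, 0.3695, 0.148] [280.3 139. ]
```

```bash
python3 -m inch '[[[-0.0007,-0.0021,0.02],[0,0,0],0.0881],[[0,0,0.03],[0,0,0],0.0881],[[0,0,0.03],[0,0,0],0.0881],[[0,0,0.03],[0,0,0],0.0881],[[0,0,0.03],[0,0,0],0.0881],[[0,0,0.0215],[0,0,0],0.0881],[[0,0,0],[0,0,0],0.05],[[0,0,0],[0,0,0],0.02],[[0,0,0],[0,0,0],0.005],[[0,0,0],[0,0,0],0.005]]' 50 && python3 -m inch '[[[0,0,0],[0,0,0],0.005],[[0,0,0],[0,0,0],0.005],[[0,0,0],[0,0,0],0.005],[[0,0,0],[0,0,0],0.005],[[0,0,-0.01],[0,0,0],0.005],[[0,0,-0.02],[0,0,0],0.005],[[0,0,-0.02],[0,0,0],0.005],[[0,0,-0.02],[0,0,0],0.005],[[0,0,-0.02],[0,0,0],0.005],[[0,0,0],[0,0,0],0.005]]'; python3 - <<'E'
from h import *
im,c=snap('wrist','w20.png');np.save('w20.npy',c,allow_pickle=True);s=arm.get_state();print(s['tool_pos'],s['wrist_torque'])
for m,st,ce in blobs(im[:260],lambda h,s,v:(h>10)&(h<28)&(s>110)&(v>30),30): print(st,ce.round(1))
Rt=R.from_quat(s['tool_rot'])
for d in((.062,0,-.045+.02),(.062,0,.06)): p=np.array(s['tool_pos'])+Rt.apply(d);print(d,proj(c,p))
E
```

```text
time: 82.05
tool_pos: [0.4134, 0.3694, 0.1041]
tool_rot: [0.999, 0.035, 0.001, -0.001]
force: [-0.2, -0.7, -0.9]
opening: 0.566
grip_force: 0.0
time: 83.3
tool_pos: [0.4137, 0.3696, 0.1949]
tool_rot: [0.999, 0.035, 0.001, -0.001]
force: [0.4, -0.6, -3.0]
opening: 0.133
grip_force: 49.9
[0.41295431 0.36902868 0.19347614] [ 0.00710233  0.19800934 -0.00167031]
[ 250  111   57   60 1967] [278.4 141.1]
(0.062, 0, -0.024999999999999998) (np.float64(280.19298038071065), np.float64(141.7503626068975))
(0.062, 0, 0.06) (np.float64(280.05634359138486), np.float64(130.527026498415))
```

The door is held and lifted, with 3 N of weight. Its upper socket sits at (278.5,141), where the grasp geometry puts it. I'll bring it to a pre-approach point 60 mm short of the pins and look from there.

```bash
python3 - <<'E'
from h import *
plan([.4336,.1111,.19],-87.1)
E
```

```text
turn [-0.04 -0.05  1.09] shift mm [  7.6 258.6   3.5] q6 ~ 2.2
turn [ 8.0000e-02 -6.0000e-02 -1.7891e+02] shift mm [  -7.6 -258.6    3.5] q6 ~ -0.94
```

```bash
python3 -m inch '[[[0,0.005,0],[0,0,1.1],0.005],[[0.0008,0.02,0],[0,0,0],0.005],[[0.0008,0.03,0],[0,0,0],0.005],[[0.001,0.035,0],[0,0,0],0.005],[[0.001,0.04,0],[0,0,0],0.005],[[0.001,0.04,0],[0,0,0],0.005],[[0.001,0.035,0],[0,0,0],0.005],[[0.001,0.03,0],[0,0,0],0.005],[[0.001,0.018,0],[0,0,0],0.005],[[0,0.0056,0],[0,0,0],0.005]]' && python3 -m inch '[[[0,0,0.01],[0,0,0],0.005],[[0,0,0.01],[0,0,0],0.005],[[0,0,0.01],[0,0,0],0.005],[[0,0,0.005],[0,0,0],0.005],[[0,0,0],[0,0,0],0.005],[[0,0,0],[0,0,0],0.005],[[0,0,0],[0,0,0],0.005],[[0,0,0],[0,0,0],0.005],[[0,0,0],[0,0,0],0.005],[[0,0,0],[0,0,0],0.005]]'; python3 - <<'E'
from h import *
im,c=snap('wrist','w21.png');np.save('w21.npy',c,allow_pickle=True);s=arm.get_state();p=np.array(s['tool_pos']);print(p)
for m,st,ce in blobs(im[:260],lambda h,s,v:(h>10)&(h<28)&(s>100)&(v>30),20): print(st,ce.round(1))
Rt=R.from_quat(s['tool_rot']);print('sock',proj(c,p+Rt.apply([.0623,-.0007,-.024])))
for z in(.136,.12,.051,.035): print('pin',z,proj(c,[.5557,.118,z]))
plan([.4935,.1141,.156],-87.1)
E
```

```text
time: 84.6
tool_pos: [0.4327, 0.1091, 0.1923]
tool_rot: [1.0, 0.024, -0.001, 0.0]
force: [-0.7, 0.3, -3.1]
opening: 0.137
grip_force: 49.9
time: 85.85
tool_pos: [0.4335, 0.111, 0.1581]
tool_rot: [1.0, 0.025, 0.0, -0.0]
force: [-0.5, 0.7, -3.7]
opening: 0.129
grip_force: 49.9
[0.43351608 0.11097954 0.15805996]
[   0    0  144   94 5732] [81.2 55.8]
[263   0  22  27 431] [273.6  13.3]
[310   0  16  39  89] [317.5  16.8]
[315   0  41  40 753] [333.7  17.9]
[ 372    0   79   40 1249] [407.5  17.9]
[269  38  14  17 166] [275.6  46.5]
[ 250  111   57   60 2003] [278.4 140.9]
sock (np.float64(276.9514027804967), np.float64(139.23366384202063))
pin 0.136 (np.float64(276.9864286193538), np.float64(1.0563179896776376))
pin 0.12 (np.float64(277.2136011021058), np.float64(11.588461863489755))
pin 0.051 (np.float64(277.8453618197321), np.float64(40.87807780313466))
pin 0.035 (np.float64(277.9430912092732), np.float64(45.40899624394979))
turn [-0.   -0.   -0.01] shift mm [60.1 -0.1  2.1] q6 ~ 1.72
turn [-1.0000e-02  0.0000e+00  1.7999e+02] shift mm [-60.1   0.1   2.1] q6 ~ 4.86
```

```bash
python3 -m inch '[[[0.006,0,0],[0,0,0],0.005],[[0.01,0,0],[0,0,0],0.005],[[0.01,0,0],[0,0,0],0.005],[[0.006,0,0],[0,0,0],0.005],[[0,0,0],[0,0,0],0.005],[[0,0,0],[0,0,0],0.005],[[0,0,0],[0,0,0],0.005],[[0,0,0],[0,0,0],0.005],[[0,0,0],[0,0,0],0.005],[[0,0,0],[0,0,0],0.005]]'; python3 - <<'E'
from h import *
im,c=snap('wrist','w22.png');np.save('w22.npy',c,allow_pickle=True);s=arm.get_state();p=np.array(s['tool_pos']);print(p,s['tool_rot'])
for m,st,ce in blobs(im[:260],lambda h,s,v:(h>10)&(h<28)&(s>100)&(v>30),20): print(st,ce.round(1))
Rt=R.from_quat(s['tool_rot']);print('sock',proj(c,p+Rt.apply([.062,0,-.024])))
for z in(.136,.12,.051,.035): print('pin',z,np.round(proj(c,[.5557,.118,z]),1),'plane y0',np.round(proj(c,p+Rt.apply([.062+.03,0,p[2]-z])),1))
a=im[20:180,200:360,::-1];a=(255*(a/255.)**.6).astype(np.uint8)
cv2.imwrite('pics/cr22.png',cv2.resize(a,(600,600),interpolation=cv2.INTER_CUBIC))
E
```

```text
time: 87.15
tool_pos: [0.4655, 0.1126, 0.1581]
tool_rot: [1.0, 0.025, 0.0, -0.0]
force: [0.1, 0.0, -2.9]
opening: 0.133
grip_force: 49.9
[0.46544215 0.11261592 0.15804587] [9.99680693e-01 2.52687732e-02 3.35894747e-05 3.22175690e-06]
[   0    0  148  130 6326] [96.7 79.9]
[ 310   36   76   45 1664] [351.4  55.9]
[ 369   36  150   45 2428] [453.6  55.4]
[320  45  17  18  42] [329.5  52.2]
[264  69  20  23 310] [273.8  80.4]
[ 250  110   57   61 2022] [278.4 140.5]
sock (np.float64(278.8151383675569), np.float64(139.93779493652465))
pin 0.136 [277.3  74.3] plane y0 [278.9  70.8]
pin 0.12 [277.5  77.7] plane y0 [278.9  74.6]
pin 0.051 [278.   87.6] plane y0 [279.1  85.3]
pin 0.035 [278.1  89.1] plane y0 [279.1  87. ]
```

View pics/cr22.png

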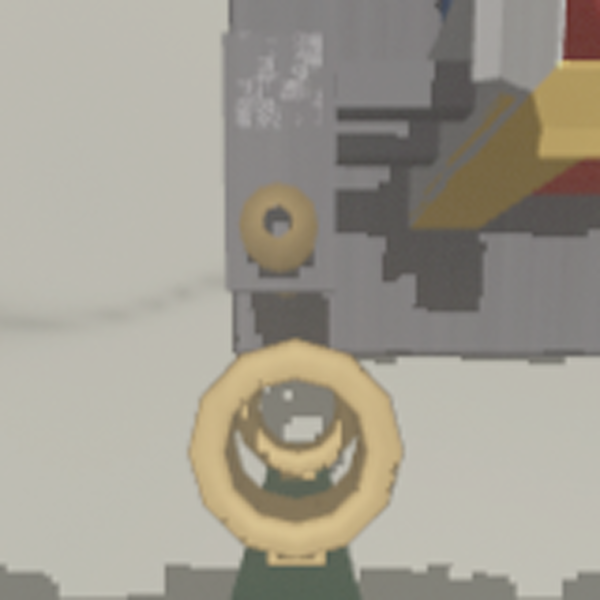

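The pin tip is at crop (278,220), which is pixel (274,79), and the socket ring is at (278.5,140.5). The pin is therefore 26.8 mm ahead and 2.7 mm to the left in tool axes. I'll move in and lower.

```bash
python3 -m inch '[[[0.006,-0.0027,0],[0,0,0],0.005],[[0.008,0,0],[0,0,0],0.005],[[0.008,0,0],[0,0,0],0.005],[[0.0048,0,0],[0,0,0],0.005],[[0,0,0],[0,0,0],0.005],[[0,0,0.006],[0,0,0],0.005],[[0,0,0.006],[0,0,0],0.005],[[0,0,0.004],[0,0,0],0.005],[[0,0,0],[0,0,0],0.005],[[0,0,0],[0,0,0],0.005]]' && python3 -m inch '[[[0,0,0.004],[0,0,0],0.005],[[0,0,0.004],[0,0,0],0.005],[[0,0,0.004],[0,0,0],0.005],[[0,0,0.003],[0,0,0],0.005],[[0,0,0],[0,0,0],0.005],[[0,0,0],[0,0,0],0.005],[[0,0,0],[0,0,0],0.005],[[0,0,0],[0,0,0],0.005],[[0,0,0],[0,0,0],0.005],[[0,0,0],[0,0,0],0.005]]'
```

```text
time: 88.45
tool_pos: [0.4922, 0.1167, 0.1421]
tool_rot: [1.0, 0.025, 0.0, -0.0]
force: [0.0, 0.6, -3.8]
opening: 0.134
grip_force: 49.9
time: 89.7
tool_pos: [0.4921, 0.1167, 0.1271]
tool_rot: [1.0, 0.025, 0.0, -0.0]
force: [-0.2, -0.2, -4.0]
opening: 0.132
grip_force: 49.9
```

```bash
python3 -m inch '[[[0,0,0.003],[0,0,0],0.005],[[0,0,0.003],[0,0,0],0.005],[[0,0,0.002],[0,0,0],0.005],[[0,0,0.002],[0,0,0],0.005],[[0,0,0],[0,0,0],0.005],[[0,0,0],[0,0,0],0.005],[[0,0,0],[0,0,0],0.005],[[0,0,0],[0,0,0],0.005],[[0,0,0],[0,0,0],0.005],[[0,0,0],[0,0,0],0.005]]'
```

```text
time: 90.95
tool_pos: [0.4921, 0.1167, 0.117]
tool_rot: [1.0, 0.025, 0.0, 0.0]
force: [-0.2, -0.7, -3.0]
opening: 0.128
grip_force: 49.9
```

```bash
python3 -m inch '[[[0,0,0.001],[0,0,0],0.005],[[0,0,0.001],[0,0,0],0.005],[[0,0,0.001],[0,0,0],0.005],[[0,0,0.001],[0,0,0],0.005],[[0,0,0],[0,0,0],0.005],[[0,0,0],[0,0,0],0.005],[[0,0,0],[0,0,0],0.005],[[0,0,0],[0,0,0],0.005],[[0,0,0],[0,0,0],0.005],[[0,0,0],[0,0,0],0.005]]'
```

```text
time: 92.2
tool_pos: [0.4923, 0.1168, 0.1147]
tool_rot: [1.0, 0.025, 0.0, -0.0]
force: [-7.1, -0.5, 8.4]
opening: 0.133
grip_force: 49.9
```

The door is seated: contact came at z 0.115 and 0.116 was expected. I'll release, rise and check that it stays put.

```bash
python3 -m inch '[[[0,0,-0.001],[0,0,0],0.005],[[0,0,0],[0,0,0],0.02],[[0,0,0],[0,0,0],0.04],[[0,0,0],[0,0,0],0.06],[[0,0,0],[0,0,0],0.07],[[0,0,0],[0,0,0],0.07],[[0,0,-0.02],[0,0,0],0.07],[[0,0,-0.03],[0,0,0],0.07],[[0,0,-0.035],[0,0,0],0.07],[[0,0,0],[0,0,0],0.07]]' 20; python3 - <<'E'
from h import *
im,c=snap('wrist','w23.png');s=arm.get_state();p=np.array(s['tool_pos']);print(p)
for m,st,ce in blobs(im[:260],lambda h,s,v:(h>10)&(h<28)&(s>100)&(v>30),60): print('brass',st,ce.round(1))
for m,st,ce in blobs(im[:300],lambda h,s,v:(h>50)&(h<85)&(s>60)&(v>15),60): print('green',st,ce.round(1), cv2.minAreaRect(np.argwhere(m)[:,::-1].astype(np.float32)))
Rt=R.from_quat(s['tool_rot'])
for q in ((.5538,.1198,.14),): print('hung ring top pred',proj(c,q),'panel ends',proj(c,[.5418,.1192,.16]),proj(c,[.442,.1141,.16]))
plan([.4792,.1614,.2],-87.1)
E
```

```text
time: 93.45
tool_pos: [0.4945, 0.1171, 0.2023]
tool_rot: [1.0, 0.025, 0.003, -0.001]
force: [0.6, 0.0, -0.6]
opening: 0.796
grip_force: 0.0
[0.49312731 0.11684542 0.20026784]
brass [  53    0  120  157 5341] [134.8  87. ]
brass [  0  37  21  30 506] [ 8.9 51.8]
brass [ 329  110  125   22 1522] [389.6 120. ]
brass [264 120  33  36 748] [279.7 137.2]
green [ 271  161   19  139 2218] [279.6 226.7] ((280.0, 230.0), (138.0, 18.0), 90.0)
hung ring top pred (np.float64(279.615562389703), np.float64(133.88797601075603)) panel ends (np.float64(279.6090520966969), np.float64(156.32522196367282)) (np.float64(279.77997490698874), np.float64(302.96346327312756))
turn [-0.02 -0.18 -0.01] shift mm [-11.7 -45.2   0.3] q6 ~ 1.7
turn [-2.9000e-01  4.0000e-02  1.7999e+02] shift mm [11.7 45.2  0.3] q6 ~ 4.85
```

```bash
python3 -m inch '[[[-0.0039,-0.015,0],[0,0,0],0.03],[[-0.0039,-0.015,0],[0,0,0],0],[[-0.0039,-0.0152,0],[0,0,0],0],[[0,0,0],[0,0,0],0],[[0,0,0],[0,0,0],0],[[0,0,0.02],[0,0,0],0],[[0,0,0.02],[0,0,0],0],[[0,0,0.02],[0,0,0],0],[[0,0,0.016],[0,0,0],0],[[0,0,0],[0,0,0],0]]' && python3 -m inch '[[[0,0.006,0],[0,0,0],0],[[0,0.006,0],[0,0,0],0],[[0,0.006,0],[0,0,0],0],[[-0.0018,0.006,0],[0,0,-4.5],0],[[-0.0018,0.006,0],[0,0,-4.5],0],[[-0.0018,0.006,0],[0,0,-4.5],0],[[-0.0018,0.006,0],[0,0,-4.5],0],[[-0.0018,0.006,0],[0,0,-4.5],0],[[-0.0018,0.006,0],[0,0,-4.5],0],[[-0.0018,0.006,0],[0,0,-4.5],0]]' ; python3 - <<'E'
from h import *
a=np.deg2rad(2.9);ex=np.array([np.cos(a),np.sin(a)]);ey=np.array([-ex[1],ex[0]]);pin=np.array([.5538,.1198])
f=np.deg2rad(31.5);d=-np.cos(f)*ex-np.sin(f)*ey;n=-np.sin(f)*ex+np.cos(f)*ey
print('want',pin+.075*d+.027*n,arm.get_state()['tool_pos'])
im,c=snap('top','t24.png')
for m,st,ce in blobs(im,lambda h,s,v:(h>50)&(h<85)&(s>60)&(v>15),20): print(st,onz(c,*ce,.16).round(3))
E
```

```text
time: 94.75
tool_pos: [0.4771, 0.1606, 0.1216]
tool_rot: [1.0, 0.025, -0.001, 0.0]
force: [-1.0, 0.3, 0.1]
opening: 0.003
grip_force: 0.0
time: 96.0
tool_pos: [0.4791, 0.0995, 0.1235]
tool_rot: [0.955, 0.297, 0.0, 0.0]
force: [0.7, 0.1, -0.1]
opening: 0.004
grip_force: 0.2
want [0.47666238 0.09970554] [0.47909608 0.09948785 0.12350447]
[  75   71   73   38 2035] [0.919 0.46  0.16 ]
[245 246   8   8  34] [0.46  0.063 0.16 ]
```

```bash
python3 -m inch '[[[-0.0018,0.006,0],[0,0,-4.5],0],[[-0.0018,0.006,0],[0,0,-4.5],0],[[-0.0018,0.006,0],[0,0,-4.5],0],[[-0.0018,0.006,0],[0,0,-4.5],0],[[-0.0018,0.006,0],[0,0,-4.5],0],[[-0.0018,0.006,0],[0,0,-4.5],0],[[-0.0018,0.006,0],[0,0,-4.5],0],[[-0.0018,0.006,0],[0,0,-4.5],0],[[-0.0018,0.006,0],[0,0,-4.5],0],[[-0.0018,0.006,0],[0,0,-4.5],0]]' && python3 -m inch '[[[-0.0018,0.006,0],[0,0,-4.5],0],[[-0.0018,0.006,0],[0,0,-4.5],0],[[-0.0018,0.006,0],[0,0,-4.5],0],[[0,0,0],[0,0,0],0],[[0,0,0],[0,0,0],0],[[0,0,0],[0,0,0],0],[[0,0,0],[0,0,0],0],[[0,0,0],[0,0,0],0],[[0,0,0],[0,0,0],0],[[0,0,0],[0,0,0],0]]'; python3 - <<'E'
from h import *
a=np.deg2rad(2.9);ex=np.array([np.cos(a),np.sin(a)]);ey=np.array([-ex[1],ex[0]]);pin=np.array([.5538,.1198])
f=np.deg2rad(90);d=-np.cos(f)*ex-np.sin(f)*ey;n=-np.sin(f)*ex+np.cos(f)*ey
w=pin+.075*d+.0235*n;print('want',w);plan([*w,.1235],2.9)
E
```

```text
time: 97.3
tool_pos: [0.5165, 0.0515, 0.1233]
tool_rot: [0.769, 0.639, 0.0, 0.0]
force: [-1.0, 0.6, 0.6]
opening: 0.002
grip_force: 0.2
time: 98.55
tool_pos: [0.5336, 0.0445, 0.123]
tool_rot: [0.689, 0.725, -0.0, 0.0]
force: [-0.1, -0.2, -0.3]
opening: 0.002
grip_force: 0.0
want [0.53412457 0.04370711]
turn [-0.    0.   -0.01] shift mm [-0.8  0.4 -0.5] q6 ~ -0.01
turn [  0.     0.   179.99] shift mm [ 0.8 -0.4 -0.5] q6 ~ 3.13
```

```bash
python3 -m inch '[[[0,0.001,0],[0,0,0],0],[[0,0.001,0],[0,0,0],0],[[0,0.001,0],[0,0,0],0],[[0,0.001,0],[0,0,0],0],[[0,0.001,0],[0,0,0],0],[[0,0,0],[0,0,0],0],[[0,0,0],[0,0,0],0],[[0,0,0],[0,0,0],0],[[0,0,0],[0,0,0],0],[[0,0,0],[0,0,0],0]]'; python3 - <<'E'
from h import *
im,c=snap('scene','s25.png')
for m,st,ce in blobs(im,lambda h,s,v:(h>50)&(h<85)&(s>60)&(v>15),15): print(st,ce.round(1),onz(c,*ce,.16).round(3))
E
```

```text
time: 99.8
tool_pos: [0.5384, 0.0447, 0.123]
tool_rot: [0.689, 0.725, -0.0, -0.0]
force: [-3.0, -0.3, 1.5]
opening: 0.003
grip_force: 1.7
[295 198   7  28 145] [297.8 212.2] [ 0.587 -0.014  0.16 ]
[ 468  228   92   78 4870] [516.1 264.9] [1.113 0.265 0.16 ]
```

```bash
python3 -m inch '[[[0,0.001,0],[0,0,0],0],[[0,0.001,0],[0,0,0],0],[[0,0,0],[0,0,0],0],[[0,0,0],[0,0,0],0],[[0,0,0],[0,0,0],0],[[0,0,0],[0,0,0],0],[[0,0,0],[0,0,0],0],[[0,0,0],[0,0,0],0],[[0,0,0],[0,0,0],0],[[0,0,0],[0,0,0],0]]' && python3 -m inch '[[[0,-0.002,0],[0,0,0],0],[[0,-0.004,0],[0,0,0],0],[[0,-0.01,0],[0,0,0],0],[[0,-0.01,0],[0,0,0],0],[[0,-0.01,0],[0,0,0],0],[[0,-0.01,-0.02],[0,0,0],0],[[0,-0.01,-0.03],[0,0,0],0],[[0,-0.01,-0.04],[0,0,0],0],[[0,-0.01,-0.04],[0,0,0],0],[[0,0,0],[0,0,0],0]]' && python3 -m inch '[[[0,-0.01,-0.04],[0,0,0],0],[[0,-0.01,-0.04],[0,0,0],0],[[0,0,0],[0,0,0],0],[[0,0,0],[0,0,0],0],[[0,0,0],[0,0,0],0],[[0,0,0],[0,0,0],0],[[0,0,0],[0,0,0],0],[[0,0,0],[0,0,0],0],[[0,0,0],[0,0,0],0],[[0,0,0],[0,0,0],0]]'; python3 - <<'E'
from h import *
im,c=snap('wrist','w26.png')
for nm,f in(('green',lambda h,s,v:(h>50)&(h<85)&(s>60)&(v>15)),('brass',lambda h,s,v:(h>10)&(h<28)&(s>100)&(v>30))):
  for m,st,ce in blobs(im[:400],f,40):
    r=cv2.minAreaRect(np.argwhere(m)[:,::-1].astype(np.float32));b=cv2.boxPoints(r)
    print(nm,st,ce.round(1),r,[onz(c,*q,.16)[:2].round(4).tolist() for q in b] if nm=='green' else onz(c,*ce,.138))
for nm in('top','scene'):
  im,c=snap(nm,nm+'26.png')
  for m,st,ce in blobs(im,lambda h,s,v:(h>50)&(h<85)&(s>60)&(v>15),15): print(nm,st,ce.round(1),onz(c,*ce,.16).round(3))
E
```

```text
time: 101.1
tool_pos: [0.5385, 0.0447, 0.1229]
tool_rot: [0.689, 0.725, -0.002, -0.002]
force: [-9.6, -0.7, 7.1]
opening: 0.002
grip_force: 5.3
time: 102.35
tool_pos: [0.4663, 0.0411, 0.257]
tool_rot: [0.689, 0.725, 0.003, 0.003]
force: [0.4, -0.1, 0.0]
opening: 0.005
grip_force: 0.0
time: 103.6
tool_pos: [0.4448, 0.04, 0.3331]
tool_rot: [0.689, 0.725, 0.0, 0.0]
force: [-0.7, -0.6, -0.2]
opening: 0.004
grip_force: 0.0
green [381 126  21  95 954] [390.2 171. ] ((390.1640625, 172.9135284423828), (12.725194931030273, 95.55901336669922), 5.90614128112793) [[0.5534, 0.0073], [0.5494, 0.1059], [0.562, 0.1053], [0.5671, 0.0065]]
green [  0 129  29  17 129] [ 11.7 136.9] ((14.014963150024414, 136.70074462890625), (28.164817810058594, 15.680411338806152), 2.8624050617218018) [[0.1643, 0.0683], [0.1681, 0.0837], [0.1954, 0.0837], [0.192, 0.0683]]
green [ 10 141  12  24  84] [ 15.5 151.9] ((15.764705657958984, 153.05882263183594), (23.768489837646484, 10.186494827270508), 75.96376037597656) [[0.1728, 0.0698], [0.1831, 0.0727], [0.1847, 0.0498], [0.1743, 0.0468]]
green [ 23 145  21  21 134] [ 31
[... 1711 characters left out ...]
0697715   0.138     ]
brass [246 288   9  65 391] [249.2 320.1] ((249.64793395996094, 319.99200439453125), (7.8388848304748535, 64.0743637084961), 1.301952600479126) [ 0.41598383 -0.1409489   0.138     ]
brass [304 288  10  65 397] [309.3 320.4] ((308.7892761230469, 319.9924011230469), (64.05677032470703, 8.575977325439453), 88.49256896972656) [ 0.4917618  -0.13775111  0.138     ]
brass [  43  365  382   15 3335] [268.4 374.4] ((233.5, 372.0), (381.0, 14.0), -0.0) [ 0.44349607 -0.22433714  0.138     ]
top [  75   71   74   38 2037] [107.7  91.9] [0.918 0.46  0.16 ]
scene [294 181  25  45 218] [301.8 204.2] [0.578 0.013 0.16 ]
scene [ 468  228   92   77 4876] [516.1 264.9] [1.113 0.265 0.16 ]
```

```bash
python3 - <<'E'
from h import *
s=arm.get_state();c=arm.get_calibration('wrist');Rt=R.from_quat(s['tool_rot']);rel=Rt.inv().apply(np.array(c['origin'])-s['tool_pos']);rr=Rt.inv()*R.from_matrix(att(c))
R4=R.from_quat([1,.025,.002,0]);c4=dict(c);c4['origin']=np.array([.6268,.0596,.3412])+R4.apply(rel);c4['attitude']=(R4*rr).as_quat()
im=cv2.imread('pics/w18.png')[:,:,::-1];g=cv2.GaussianBlur(im,(3,3),0).astype(int)
for r in range(120,226,8):
    row=g[r,225:340,0];d=np.diff(row);i=np.where(abs(d)>7)[0]+225
    L=[q for q in i if q<279];Rr=[q for q in i if q>281]
    if L and Rr:
        l,q=max(L),min(Rr);print(r,l,q,'w',(np.linalg.norm(onz(c4,l,r,.152)-onz(c4,q,r,.152))*1000).round(1),'x',onz(c4,281,r,.152)[0].round(3),'val',row[55])
E
```

```text
120 227 308 w 83.3 x 0.692 val 78
128 247 308 w 63.2 x 0.684 val 107
136 248 317 w 71.9 x 0.676 val 94
144 257 300 w 45.1 x 0.668 val 173
152 257 298 w 43.3 x 0.66 val 173
160 257 299 w 44.7 x 0.651 val 171
168 257 299 w 45.0 x 0.643 val 170
176 256 297 w 44.3 x 0.634 val 81
184 256 302 w 50.0 x 0.625 val 81
192 256 302 w 50.4 x 0.616 val 81
200 256 302 w 50.7 x 0.607 val 62
208 256 303 w 52.2 x 0.598 val 61
224 240 319 w 89.1 x 0.579 val 62
```

```bash
python3 -c "
from plant import arm
print(arm.close_job(), arm.get_state()['time'])"
```

```text
the job is handed in; nothing more can be done
the job is handed in; nothing more can be done
```

I've handed the job in: the pail is upright in the middle of the cork mat, all five tins are in the dispenser lid up with red ends to the front, and the door is on both pins and shut. No verdict came back, so those results rest on my last measurements: pail about 1 mm off centre, door within about 1.5° of shut.

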